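# Lean the panels on the dressing ledge and lock the foot guard

### The arm

A 6-joint arm with a two-finger parallel gripper is mounted at the origin on the work surface. World frame = base frame: x ahead of the robot, y to its left, z up, the work surface at z = 0. Lengths are in m, angles in degrees, forces in N, time in s.
With the tool pointing down it reaches from about 0.375 to 0.9 m from the base axis. Payload 3.1 kg.
Tool frame: the origin (TCP) lies where the fingers leave the gripper's body, on its centre line; the fingertips stand bot.tips_ahead ahead of it and the grasp point (between the pads) lies 51 mm ahead of it (bot.tips_ahead is the distance from the TCP to the fingertips, in m); z points along the fingers, x is the direction in which the jaws open and shut, and the axes are right-handed (so a half turn about z gives the same grasp; the last joint's range is limited). The gripper opens to 87 mm and grips with 3 to 60 N. Pads are 19 mm wide; open, the fingers measure 117 mm over their backs; the gripper's body (75 mm by 190 mm) begins 51 mm behind the grasp point.
Start: joints at [64.2, 30.224, 82.088, -0, 67.689, -10.227], TCP at [0.168, 0.602, 0.292] pointing down, gripper open.
Joint ranges: [-176.69, 176.69], [-43.24, 126.21], [12.49, 139.97], [-82, 262], [0, 151.66], [-163.58, 163.58]. Speed limits (degrees/s): [159.86, 159.86, 180, 180, 180, 180].

### API

Orientations are given as a 3x3 rotation matrix whose columns are the frame's x, y, z axes.
In Python, from rig import bot, vision, nets gives the robot as it stands.
- The arm moves only by the tool play_rows, never from a script. Its argument "series" is a list of rows, each an object of numbers: "tx", "ty", "tz": the shift along the world's x, y, z as a fraction of full scale; "turn": the turn about the world's z as a fraction of full scale. A call has 1 to 10 rows; each row shifts and turns the commanded pose from where the row before left it; what a row does not reach is not made up. Full scale, the value 1, is 0.8 m for a shift and 60 degrees for a turn. A row lasts 1/10 s, in which the tool goes at most 50 mm and 8.59 degrees, less where a joint would pass 70% of its speed; a pose out of reach is approached as far as the arm can. A call with a number of a shift or a turn outside -1 to 1 is refused whole. A call with a gripper value outside its range is refused whole. "gripper" is the opening, from 0 (shut) to 1 (fully open), set as the call begins (left out, the last holds). The fingers move at their own pace and stop on an object; the grip force is fixed at half the most. Time passes only in rows, so rows that do not move let the fingers close. It gives the time, the measured TCP pose, the force and the opening at its end, in the units of the state.
- bot.read_state(): the state, without advancing time (a new reading comes with each control period).
- vision.capture(name): name is "scene" or "side" or "wrist"; returns a dict with "pixels" (400x640x3 uint8, blue, green, red), "fx", "fy", "cx", "cy" (pixels), "extrinsics" (4x4, takes a point from camera to world coordinates). Camera axes: x right, y down, z forward; pixel columns grow to the right and rows downward; lengths in m; the calibration is good to about 2 mm. A picture is of the moment at which its call begins. There is no depth.
- bot.hand_in(): hands the job in, once; it reports no verdict.
Trained networks look in a picture, given as the dict that the camera call returned (one of the last four; its "shot" number tells which), for a name from the list of things; names that differ only in an ending like _2 or _b are one class to them, and where a whole thing is asked for, a point or a joint stands for the part that bears it (a point fixed in the world has none). Each returns a list of dicts, best first, with "confidence" (0 to 1); they miss things now and then, are a little off and sometimes report something else, mostly with a low value. They report only what shows in the picture. A call takes as long as a camera call. They do not tell look-alikes from the thing itself.
- nets.look_for(picture, query): "at" ([column, row] as shares, 0 to 1, of the picture: columns of its width, rows of its height, amid what is visible of it).
- nets.masks_of(picture, query): "region" (400x640 bool, what is visible of it) and "at" ([column, row] as shares, 0 to 1, of the picture: columns of its width, rows of its height, amid what is visible of it).
The state is a dict: "time_s": time; "joint_positions": joint angles; "qvel": joint speeds; "tau": joint torques, N m; "position": TCP position; "tcp_rot": TCP orientation; "force": force on the tool from outside, world axes, zero at the start; "moment": the same for the moment, N m; "opening": opening from 0.0 (shut) to 1.0 (fully open).
Only numpy, scipy, OpenCV 4.12 (cv2) and the standard library are available. Lean on these libraries where they do the work, as an engineer would, in place of code of your own. Each camera call takes 0.05 s, during which the arm holds its last target.

### The job

Clear whatever stands on the wooden ledge (cologne bottle, tonic bottle, powder jar) over to the cork mat, upright, and lean every flat panel from the dowel rack against the ledge's low backboard, standing on the base with its foot a little way out and its top resting back, clear of the guard, without dropping any. Once all panels lean there, press the hinged foot guard down in front of their feet until its catch holds it shut. Leave the other things on the table where they are.

Things in the scene. Friction and masses are not known exactly. Their poses are not given: they have to be found in the camera images.
- ledge: Fixed wooden ledge for the panels. Base board 160 mm deep (x), 460 wide (y), top 12 mm above the origin (centre of its underside). Along its far side stands the backboard, the low wall: 100 mm high above the base top, 15 mm thick, front face at local x = +65 mm, facing the robot (local -x). guard is along its near side.
- guard (a joint): Foot guard: wood strip on the ledge, 380 mm wide (y), 70 mm from hinge to free edge, 6 thick. Hinge along y at ledge x = -65, z = 20 mm. 0 rad = flat, free edge 60 mm before the backboard; grows as that edge rises. A weak spring holds it open at 0.6-1.0 rad. A sprung catch at its +y end snaps over when it is pressed fully flat (about 15 N at guard_press) and then holds it below 0.08 rad.
- guard_press (a point): Mid-width point on the guard's upper face, 45 mm from the hinge line; moves with it. Shut, it lies at ledge x = -20 mm, z = 23 mm. Pressing down here, or at that distance anywhere along the strip, shuts it.
- rack: Fixed wood rack, base 250 mm (x) by 100 mm (y), 12 mm thick; four slots 60 mm apart along its x, each of four upright dowels (10 mm thick, 50 mm high, 16 mm free gap), in which panels stand upright on the base. Origin: centre of the underside. It stands left or right of the ledge, the cork mat on the other side.
- mat: Fixed cork mat, 200 mm (x) by 150 mm (y), 4 mm thick, empty at the start. Origin: centre of the underside.
- mirror: Flat panel: dark-wood framed mirror, 160 mm tall (z), 80 mm wide (y), 12 mm thick (x), 0.22 kg, plain flat box in outline. Origin: centre of its lower edge face; z runs up the panel. It starts upright in a rack slot, face to its local -x. May be absent.
- mirror_top (a point): Centre of the upper edge of the dark-wood framed mirror, 160 mm up the panel from its origin.
- frame: Flat panel: black picture frame with a plain pale sheet, 165 mm tall (z), 70 mm wide (y), 12 mm thick (x), 0.22 kg, plain flat box in outline. Origin: centre of its lower edge face; z runs up the panel. It starts upright in a rack slot, face to its local -x. May be absent.
- frame_top (a point): Centre of the upper edge of the black picture frame with a plain pale sheet, 165 mm up the panel from its origin.
- corkboard: Flat panel: light-wood framed cork board, 155 mm tall (z), 75 mm wide (y), 12 mm thick (x), 0.22 kg, plain flat box in outline. Origin: centre of its lower edge face; z runs up the panel. It starts upright in a rack slot, face to its local -x. May be absent.
- corkboard_top (a point): Centre of the upper edge of the light-wood framed cork board, 155 mm up the panel from its origin.
- slate: Flat panel: brown-wood framed dark slate, 160 mm tall (z), 70 mm wide (y), 12 mm thick (x), 0.22 kg, plain flat box in outline. Origin: centre of its lower edge face; z runs up the panel. It starts upright in a rack slot, face to its local -x. May be absent.
- slate_top (a point): Centre of the upper edge of the brown-wood framed dark slate, 160 mm up the panel from its origin.
- cologne: Cologne bottle: amber glass block 50 (x) by 62 (y) by 45 mm high, dark-wood cap 30 mm in diameter on a thinner neck, from 75 to 115 mm above the origin (centre of the underside); 0.3 kg, heavy foot. Starts upright on the ledge. May be absent.
- tonic: Tonic bottle: round green glass, 60 mm in diameter and 45 mm high, black cap 30 mm in diameter on a thinner neck, from 75 to 115 mm above the origin (centre of the underside); 0.3 kg, heavy foot. Starts upright on the ledge. May be absent.
- powder_jar: Powder jar: round white ceramic, 64 mm in diameter and 45 mm high, tall light-wood stopper 30 mm in diameter on a thinner neck, from 75 to 115 mm above the origin (centre of the underside); 0.3 kg, heavy foot. Starts upright on the ledge. May be absent.
- pin_dish: Bystander, leave alone: white ceramic pin dish, 90 mm across, 22 mm high. Origin: underside.
- comb: Bystander, leave alone: wide black comb lying flat, 160 by 40 mm, 6 mm high. Origin: underside.
- slidebox: Bystander, leave alone: clear plastic box with closed sliding lid, 116 by 75 mm, 42 mm high. Origin: underside.
- hairbrush: Bystander, leave alone: wooden hairbrush lying, 190 mm long, 30 mm high. Origin: underside.
- tumbler: Bystander, leave alone: white ceramic tumbler, 70 mm across, 90 mm high. Origin: underside.
- plant: Bystander, leave alone: plant in a terracotta pot, 84 mm across, about 140 mm high. Origin: underside.
Things that resemble listed ones, but are neither listed nor needed, are in the scene too. Of the things that look like the cologne, the larger one is meant.

How it is judged (in metres and radians):
On the way, in this order (a step that is already met when the one before it is completed fails the run):
1. all panels present lean against the backboard, let go, with the foot guard still open (above 0.4 rad) (angle between mirror's own z axis and vertical between 0.07 and 0.46 rad and z of mirror in the frame of ledge between 0.005 and 0.022 m and x of mirror in the frame of ledge between 0.005 and 0.06 m and x of each of mirror_top, frame_top, corkboard_top, slate_top in the frame of ledge above 0.055 m and y of mirror in the frame of ledge between -0.2 and 0.2 m and linear speed of each of mirror, frame, corkboard, slate below 0.03 m/s and contact force between the fingers and mirror below 0.1 N and angle between frame's own z axis and vertical between 0.07 and 0.46 rad and z of frame in the frame of ledge between 0.005 and 0.022 m and x of frame in the frame of ledge between 0.005 and 0.06 m and y of frame in the frame of ledge between -0.2 and 0.2 m and contact force between the fingers and frame below 0.1 N and angle between corkboard's own z axis and vertical between 0.07 and 0.46 rad and z of corkboard in the frame of ledge between 0.005 and 0.022 m and x of corkboard in the frame of ledge between 0.005 and 0.06 m and y of corkboard in the frame of ledge between -0.2 and 0.2 m and contact force between the fingers and corkboard below 0.1 N and angle between slate's own z axis and vertical between 0.07 and 0.46 rad and z of slate in the frame of ledge between 0.005 and 0.022 m and x of slate in the frame of ledge between 0.005 and 0.06 m and y of slate in the frame of ledge between -0.2 and 0.2 m and contact force between the fingers and slate below 0.1 N and value of joint guard above 0.4 rad), for 0.2 s.
2. the foot guard is shut (below 0.1 rad) with the panels still leaning (value of joint guard below 0.1 rad and angle between mirror's own z axis and vertical between 0.07 and 0.46 rad and z of mirror in the frame of ledge between 0.005 and 0.022 m and x of mirror in the frame of ledge between 0.005 and 0.06 m and x of each of mirror_top, frame_top, corkboard_top, slate_top in the frame of ledge above 0.055 m and y of mirror in the frame of ledge between -0.2 and 0.2 m and linear speed of each of mirror, frame, corkboard, slate below 0.03 m/s and contact force between the fingers and mirror below 0.1 N and angle between frame's own z axis and vertical between 0.07 and 0.46 rad and z of frame in the frame of ledge between 0.005 and 0.022 m and x of frame in the frame of ledge between 0.005 and 0.06 m and y of frame in the frame of ledge between -0.2 and 0.2 m and contact force between the fingers and frame below 0.1 N and angle between corkboard's own z axis and vertical between 0.07 and 0.46 rad and z of corkboard in the frame of ledge between 0.005 and 0.022 m and x of corkboard in the frame of ledge between 0.005 and 0.06 m and y of corkboard in the frame of ledge between -0.2 and 0.2 m and contact force between the fingers and corkboard below 0.1 N and angle between slate's own z axis and vertical between 0.07 and 0.46 rad and z of slate in the frame of ledge between 0.005 and 0.022 m and x of slate in the frame of ledge between 0.005 and 0.06 m and y of slate in the frame of ledge between -0.2 and 0.2 m and contact force between the fingers and slate below 0.1 N), for 0.3 s.
At the end, for the whole second after the job is handed in: Panels released, at rest on the ledge base, foot middle 5-60 mm before the backboard face and within 200 mm of the ledge middle, tilted 4-26 deg, top at most 10 mm short of that face; bottles and jar upright on the mat, centres within it; guard below 0.1 rad (all of step 2 and x of cologne in the frame of mat between -0.095 and 0.095 m and y of cologne in the frame of mat between -0.07 and 0.07 m and angle between each of cologne, tonic, powder_jar's own z axis and vertical below 0.15 rad and height (world z) of each of cologne, tonic, powder_jar below 0.012 m and linear speed of each of cologne, tonic, powder_jar below 0.03 m/s and x of tonic in the frame of mat between -0.095 and 0.095 m and y of tonic in the frame of mat between -0.07 and 0.07 m and x of powder_jar in the frame of mat between -0.095 and 0.095 m and y of powder_jar in the frame of mat between -0.07 and 0.07 m and contact force between the fingers and anything else below 0.1 N); the robot touches nothing.
It fails at once if a bystander (pin dish, comb, sliding-lid box, hairbrush, tumbler, plant) is shifted by more than 3 cm (distance of any of pin_dish, comb, slidebox, hairbrush, tumbler, plant from where it was at the start of the episode above 0.03 m).
It fails at once if a panel is let fall (moves faster than 0.6 m/s while not held) ((contact force between the fingers and mirror below 0.05 N and linear speed of mirror above 0.6 m/s) or (contact force between the fingers and frame below 0.05 N and linear speed of frame above 0.6 m/s) or (contact force between the fingers and corkboard below 0.05 N and linear speed of corkboard above 0.6 m/s) or (contact force between the fingers and slate below 0.05 N and linear speed of slate above 0.6 m/s)).
Of mirror, frame, corkboard, slate only 3 to 4 are there at a start; the rules pass over those that are not, and their reading is None.
Of cologne, tonic, powder_jar only 2 to 3 are there at a start; the rules pass over those that are not, and their reading is None.
At some moment in a run one of cologne, tonic, powder_jar may be knocked a few centimetres aside while the robot is not near it.
It also fails if it takes over 210 s, if anything falls off the work surface, if the arm or the gripper's body presses on something with over 40 N, if the wrist force passes 120 N, or if a joint passes its speed limit or range.

## Working session

There is one attempt and no reset: what is moved stays moved. The work goes in short steps, Python scripts to look and compute and a tool call to move; the robot and the scene stay as the last step left them, time stands still between calls to the robot, and variables do not carry over. Pictures are saved under pics/ and viewed, and the job is handed in when it is done.

Besides the shell and the picture viewer there is one more tool, called after "Call:" as name(argument=value, ...), one argument or row to a line, values as JSON. play_rows: Moves the arm, as the interface text tells. Shift numbers are shares of 0.8 m and turn numbers shares of 60 degrees, none past 1 either way. Its arguments: {"type":"object","properties":{"series":{"type":"array"},"gripper":{"type":"number"}},"required":["series"]}

```bash
ls; mkdir -p pics
python3 - <<'E'
from rig import bot, vision, nets
import cv2
print(bot.read_state(), bot.tips_ahead)
for n in ["scene","side","wrist"]:
    p=vision.capture(n); cv2.imwrite(f"pics/{n}0.png",p["pixels"]); print(n,p["fx"],p["cx"],p["cy"],p["extrinsics"])
E
```

```text
pics
{'time_s': 0.0, 'joint_positions': array([ 6.41997814e+01,  3.02790639e+01,  8.21548377e+01,  9.87510479e-05,
        6.76880383e+01, -1.02276885e+01]), 'qvel': array([ 0.03326689,  0.00102462,  0.00642027,  0.06377705, -0.09299076,
       -0.07727345]), 'tau': array([ 9.95518967e-04, -4.40037167e+01, -1.76589149e+01,  6.33549783e-02,
        5.83472766e-02, -1.29342466e-04]), 'position': array([0.16751117, 0.6015459 , 0.29127901]), 'tcp_rot': array([[ 2.68457671e-01,  9.63291035e-01, -9.27723069e-04],
       [ 9.63289205e-01, -2.68459006e-01, -1.91540514e-03],
       [-2.09414821e-03, -3.79460415e-04, -9.99997735e-01]]), 'force': array([-0.29416852,  0.32039997, -1.69258388]), 'moment': array([-0.0056505 , -0.05846844, -0.00326819]), 'opening': 1.0024080596017908} 0.0697
scene 384.1136117626219 318.96455555665256 206.3556878170817 [[-0.375379    0.78010731 -0.50052291  1.09968563]
 [ 0.92684383  0.31176562 -0.20919538  0.21963698]
 [-0.00714901 -0.54243413 -0.84006792  0.98374682]
 [ 0.          0.          0.          1.        ]]
side 399.4569178050983 319.9632512975017 197.6554999944422 [[ 0.85760284 -0.38707566  0.33865881  0.24619956]
 [-0.51430973 -0.64326821  0.56717856 -0.55862372]
 [-0.00169257 -0.66058947 -0.75074542  0.87302662]
 [ 0.          0.          0.          1.        ]]
wrist 275.4791763010047 312.3212621646164 200.06798804747103 [[ 0.26840184  0.92955715  0.25275275  0.09860187]
 [ 0.96330527 -0.25849502 -0.07227225  0.6198354 ]
 [-0.00184586  0.26287606 -0.96482785  0.38376056]
 [ 0.          0.          0.          1.        ]]
```

View pics/scene0.png

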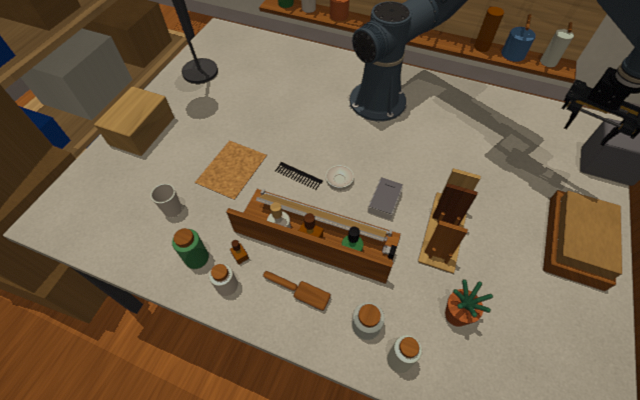

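View pics/side0.png

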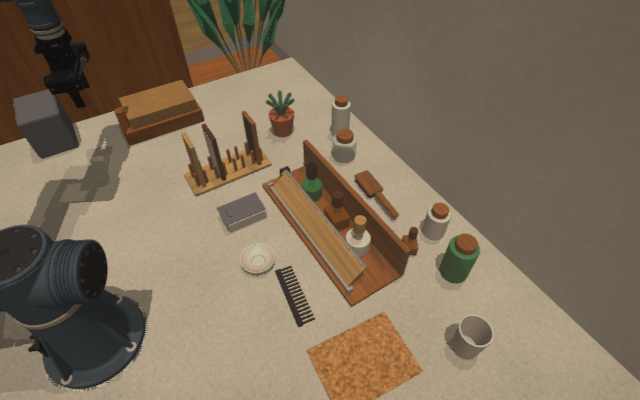

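View pics/wrist0.png

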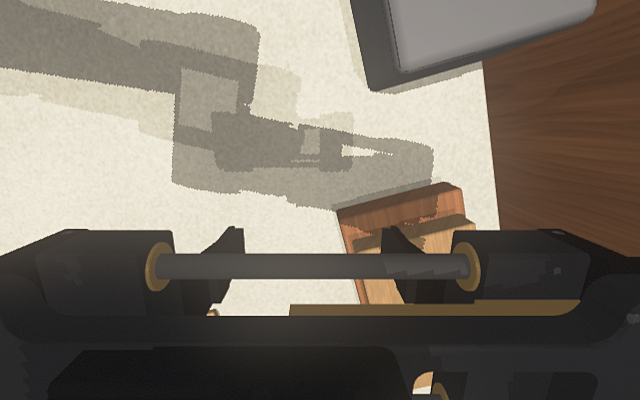

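```bash
cat > h.py <<'E'
from rig import bot, vision, nets
import numpy as np, cv2
def ray(p,uv,z):
    T=p["extrinsics"]; d=np.array([(uv[0]-p["cx"])/p["fx"],(uv[1]-p["cy"])/p["fy"],1.0]); d=T[:3,:3]@d; o=T[:3,3]
    return o+d*(z-o[2])/d[2]
def proj(p,X):
    T=p["extrinsics"]; c=(np.atleast_2d(X)-T[:3,3])@T[:3,:3]
    return np.c_[p["fx"]*c[:,0]/c[:,2]+p["cx"],p["fy"]*c[:,1]/c[:,2]+p["cy"]]
def tri(pa,ua,pb,ub):
    A=[];b=[]
    for p,u in((pa,ua),(pb,ub)):
        T=p["extrinsics"]; d=T[:3,:3]@np.array([(u[0]-p["cx"])/p["fx"],(u[1]-p["cy"])/p["fy"],1.0]); d/=np.linalg.norm(d)
        P=np.eye(3)-np.outer(d,d); A.append(P); b.append(P@T[:3,3])
    X=np.linalg.lstsq(np.vstack(A),np.hstack(b),rcond=None)[0]
    return X,[np.linalg.norm(proj(p,X)[0]-u).round(1) for p,u in((pa,ua),(pb,ub))]
def px(d): return np.array(d["at"])*[640,400]
E
python3 - <<'E'
from h import *
S=vision.capture("scene");D=vision.capture("side")
for q in ["ledge","guard","rack","mat","mirror","frame","corkboard","slate","cologne","tonic","powder_jar","hairbrush","slidebox"]:
    for n,p in(("sc",S),("sd",D)):
        print(q,n,[(px(r).round().tolist(),round(r["confidence"],2)) for r in nets.look_for(p,q)])
def crop(p,a,b,c,d,f,name): cv2.imwrite(f"pics/{name}.png",cv2.resize(p["pixels"][b:d,a:c],None,fx=f,fy=f,interpolation=cv2.INTER_CUBIC))
crop(S,190,130,490,310,2.6,"sz"); crop(D,170,100,430,395,2,"dz")
np.save("S.npy",S,allow_pickle=True);np.save("D.npy",D,allow_pickle=True)
E
```

```text
ledge sc [([322.0, 235.0], 0.78)]
ledge sd [([194.0, 161.0], 0.4)]
guard sc [([325.0, 219.0], 0.6), ([278.0, 214.0], 0.58), ([229.0, 169.0], 0.47), ([340.0, 176.0], 0.25)]
guard sd [([317.0, 230.0], 0.78)]
rack sc [([433.0, 256.0], 0.66)]
rack sd [([228.0, 170.0], 0.77)]
mat sc [([230.0, 169.0], 0.63), ([445.0, 241.0], 0.32)]
mat sd [([372.0, 188.0], 0.63), ([314.0, 182.0], 0.29)]
mirror sc [([452.0, 203.0], 0.87), ([230.0, 167.0], 0.16)]
mirror sd [([212.0, 152.0], 0.71), ([372.0, 188.0], 0.24)]
frame sc []
frame sd []
corkboard sc [([463.0, 176.0], 0.94), ([232.0, 167.0], 0.61), ([341.0, 175.0], 0.22)]
corkboard sd [([189.0, 157.0], 0.7)]
slate sc [([442.0, 240.0], 0.57)]
slate sd [([250.0, 136.0], 0.91)]
cologne sc [([310.0, 226.0], 0.72), ([239.0, 252.0], 0.65), ([304.0, 289.0], 0.35)]
cologne sd [([412.0, 240.0], 0.59)]
tonic sc [([354.0, 241.0], 0.75), ([309.0, 227.0], 0.39), ([385.0, 198.0], 0.16)]
tonic sd [([313.0, 184.0], 0.89), ([283.0, 118.0], 0.37)]
powder_jar sc [([279.0, 215.0], 0.93), ([432.0, 254.0], 0.28)]
powder_jar sd [([296.0, 296.0], 0.65), ([358.0, 234.0], 0.64), ([255.0, 255.0], 0.46)]
hairbrush sc [([303.0, 289.0], 0.81), ([444.0, 236.0], 0.61)]
hairbrush sd [([370.0, 188.0], 0.78)]
slidebox sc [([229.0, 170.0], 0.68), ([387.0, 200.0], 0.64), ([460.0, 181.0], 0.63)]
slidebox sd [([242.0, 210.0], 0.69), ([250.0, 135.0], 0.67), ([293.0, 295.0], 0.44)]
```

View pics/sz.png

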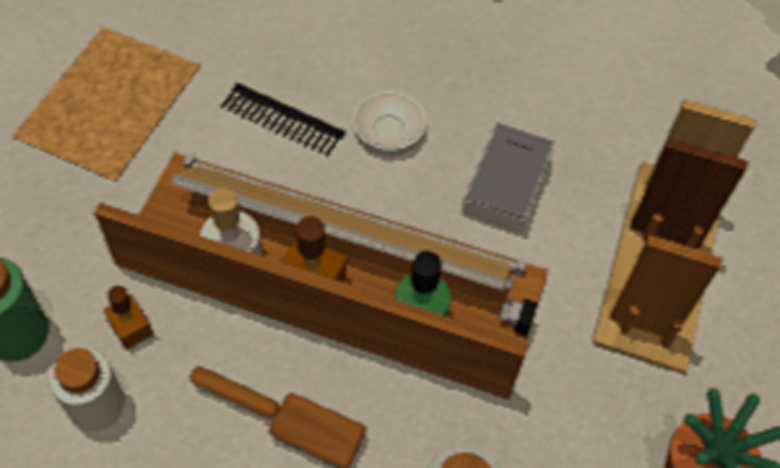

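View pics/dz.png

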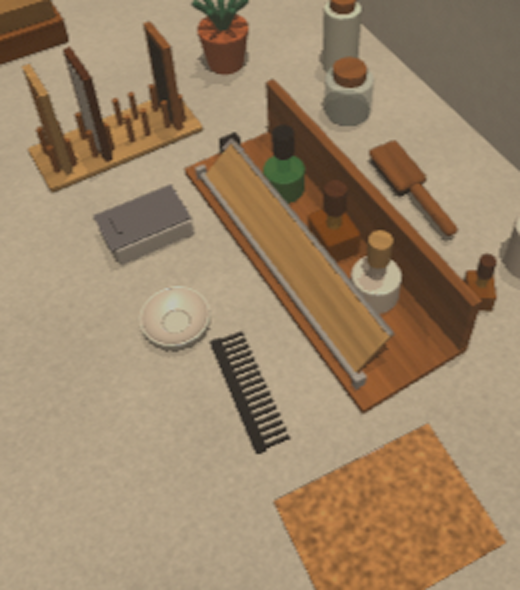

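```bash
cat > fit.py <<'E'
from h import *
from scipy.optimize import least_squares
S=np.load("S.npy",allow_pickle=True).item();D=np.load("D.npy",allow_pickle=True).item()
def fit(name,obs,x0):
    def W(v,l): 
        c,s=np.cos(v[2]),np.sin(v[2]); return np.array([v[0]+c*l[0]-s*l[1],v[1]+s*l[0]+c*l[1],l[2]])
    f=lambda v: np.concatenate([proj(p,W(v,l))[0]-u for p,u,l in obs])
    r=least_squares(f,x0,loss="soft_l1"); print(name,r.x.round(4),np.degrees(r.x[2]).round(2),f(r.x).reshape(-1,2).round(1).tolist()); return r.x
L=fit("ledge",[(S,(258,188.8),(-.08,-.23,.012)),(S,(400.4,232.3),(-.08,.23,.012)),(S,(227.3,209.2),(.08,-.23,.112)),
 (D,(263,186),(-.08,.23,.012)),(D,(352,301),(-.08,-.23,.012)),(D,(402.5,272.5),(.08,-.23,.012)),(D,(409,251),(.08,-.23,.112)),(D,(304,141),(.065,.23,.112))],[.6,0,0])
M=fit("mat",[(S,(228.8,140.8),(-.1,-.075,.004)),(S,(266.9,154.6),(-.1,.075,.004)),(S,(233.8,198.5),(.1,.075,.004)),(S,(195.4,181.9),(.1,-.075,.004))],[.5,-.3,0])
R=fit("rack",[(S,(419.2,261.9),(.125,-.05,.012)),(S,(453.8,272.3),(.125,.05,.012)),(S,(436,194),(-.125,-.05,.012)),(D,(185,175),(-.125,.05,.012)),(D,(196,193.5),(-.125,-.05,.012)),(D,(271,163.5),(.125,-.05,.012))],[.6,.3,0])
np.save("poses.npy",[L,M,R])
E
python3 fit.py
```

```text
ledge [0.6005 0.003  0.013 ] 0.74 [[-0.5, -2.3], [0.9, 0.7], [-1.4, 0.6], [-1.1, -3.4], [-2.2, 3.8], [0.9, 0.5], [1.2, -0.8], [-1.0, -1.2]]
mat [ 0.4834 -0.3444 -0.0699] -4.01 [[0.3, -1.0], [0.1, -0.3], [0.4, 0.7], [-1.1, 0.2]]
rack [0.4588 0.3444 0.0309] 1.77 [[-1.1, -0.9], [0.9, 0.3], [-0.4, -2.9], [-0.9, -2.0], [0.2, 0.0], [1.4, -2.2]]
```

```bash
cat > ov.py <<'E'
from h import *
def W(v,l):
    l=np.atleast_2d(l); c,s=np.cos(v[2]),np.sin(v[2]); return np.c_[v[0]+c*l[:,0]-s*l[:,1],v[1]+s*l[:,0]+c*l[:,1],l[:,2]]
def box(x0,x1,y0,y1,z0,z1):
    P=[(x,y,z) for z in(z0,z1) for x,y in((x0,y0),(x1,y0),(x1,y1),(x0,y1))]
    E=[(i,(i+1)%4) for i in range(4)]+[(4+i,4+(i+1)%4) for i in range(4)]+[(i,i+4) for i in range(4)]
    return np.array(P),E
def draw(im,p,v,b,col,f,off):
    P,E=b; u=(proj(p,W(v,P))-off+.5)*f
    for i,j in E: cv2.line(im,tuple(int(t) for t in u[i]),tuple(int(t) for t in u[j]),col,1,cv2.LINE_AA)
def overlay(p,poses,off,end,f,name):
    L,M,R=poses
    im=cv2.resize(p["pixels"][off[1]:end[1],off[0]:end[0]],None,fx=f,fy=f,interpolation=cv2.INTER_CUBIC)
    off=np.array(off)
    draw(im,p,L,box(-.08,.08,-.23,.23,0,.012),(0,255,255),f,off)
    draw(im,p,L,box(.065,.08,-.23,.23,.012,.112),(255,255,0),f,off)
    draw(im,p,M,box(-.1,.1,-.075,.075,0,.004),(0,255,0),f,off)
    draw(im,p,R,box(-.125,.125,-.05,.05,0,.012),(255,0,255),f,off)
    for k,h,w in((-.09,.155,.075),(-.03,.16,.08),(.09,.16,.07)): draw(im,p,R,box(k-.006,k+.006,-w/2,w/2,.012,.012+h),(255,255,255),f,off)
    cv2.imwrite(f"pics/{name}.png",im)
if __name__=="__main__":
    import sys
    S=np.load("S.npy",allow_pickle=True).item();D=np.load("D.npy",allow_pickle=True).item()
    po=np.load("poses.npy")
    t=sys.argv[1]
    overlay(S,po,(190,130),(490,310),2.6,"so"+t); overlay(D,po,(170,100),(430,395),2,"do"+t)
E
python3 ov.py 1
```

```text
(no output)
```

View pics/so1.png

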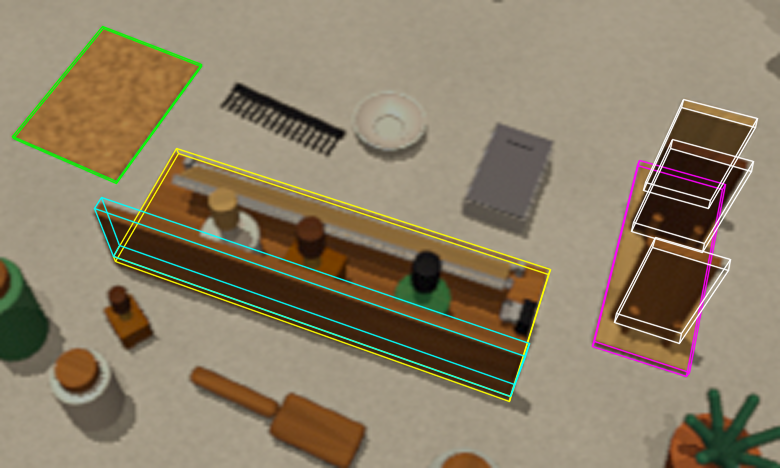

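View pics/do1.png

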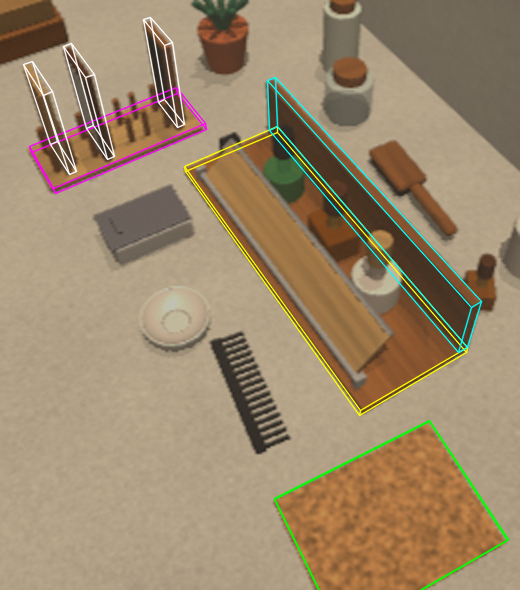

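Run:
```python
from h import *
S=np.load("S.npy",allow_pickle=True).item();D=np.load("D.npy",allow_pickle=True).item()
L,M,R=np.load("poses.npy")
for n,a,b in(("powder",(275.4,203.8),(360,218)),("cologne",(309.6,215.8),(338,193)),("tonic",(354.2,229.2),(312,165.5))):
    X,e=tri(S,a,D,b); c,s=np.cos(L[2]),np.sin(L[2]); d=X[:2]-L[:2]
    print(n,X.round(4),e,ray(S,a,.127)[:2].round(4),ray(D,b,.127)[:2].round(4),"ledge",[round(c*d[0]+s*d[1],4),round(-s*d[0]+c*d[1],4)])
print(bot.read_state()["time_s"])
```

```text
powder [ 0.6282 -0.1028  0.1326] [np.float64(0.1), np.float64(0.1)] [ 0.6249 -0.1047] [ 0.6312 -0.0995] ledge [np.float64(0.0263), np.float64(-0.1061)]
cologne [ 0.6277 -0.0056  0.1292] [np.float64(0.5), np.float64(0.5)] [ 0.6255 -0.0054] [ 0.6296 -0.005 ] ledge [np.float64(0.0272), np.float64(-0.009)]
tonic [0.6221 0.115  0.128 ] [np.float64(0.6), np.float64(0.6)] [0.6202 0.116 ] [0.6234 0.1143] ledge [np.float64(0.0231), np.float64(0.1117)]
1.55
```

Call:
play_rows(
  series=[
    {"tx": 0.04, "ty": -0.043, "turn": 0.02},
    {"tx": 0.04, "ty": -0.043, "turn": 0.02},
    {"tx": 0.04, "ty": -0.043, "turn": 0.02},
    {"tx": 0.04, "ty": -0.043, "turn": 0.02},
    {"tx": 0.04, "ty": -0.043, "turn": 0.02},
    {"tx": 0.04, "ty": -0.043, "turn": 0.02},
    {"tx": 0.04, "ty": -0.043, "turn": 0.02},
    {"tx": 0.04, "ty": -0.043, "turn": 0.02},
    {"tx": 0.04, "ty": -0.043, "turn": 0.02},
    {"tx": 0.04, "ty": -0.043, "turn": 0.02},
  ],
  gripper=1,
)

```text
invalid input
```

Call:
play_rows(
  series=[
    {"tx": 0.04, "ty": -0.043, "tz": 0.0, "turn": 0.02},
    {"tx": 0.04, "ty": -0.043, "tz": 0.0, "turn": 0.02},
    {"tx": 0.04, "ty": -0.043, "tz": 0.0, "turn": 0.02},
    {"tx": 0.04, "ty": -0.043, "tz": 0.0, "turn": 0.02},
    {"tx": 0.04, "ty": -0.043, "tz": 0.0, "turn": 0.02},
    {"tx": 0.04, "ty": -0.043, "tz": 0.0, "turn": 0.02},
    {"tx": 0.04, "ty": -0.043, "tz": 0.0, "turn": 0.02},
    {"tx": 0.04, "ty": -0.043, "tz": 0.0, "turn": 0.02},
    {"tx": 0.04, "ty": -0.043, "tz": 0.0, "turn": 0.02},
    {"tx": 0.04, "ty": -0.043, "tz": 0.0, "turn": 0.02},
  ],
)

```text
time_s: 2.55
position: [0.4889, 0.2565, 0.2925]
tcp_rot: [[0.062, 0.998, 0.001], [0.998, -0.062, 0.0], [0.0, 0.001, -1.0]]
force: [0.5, -0.7, -0.2]
opening: 1.001
```

Call:
play_rows(
  series=[
    {"tx": 0.0416, "ty": -0.0442, "tz": 0.0, "turn": 0.018},
    {"tx": 0.0416, "ty": -0.0442, "tz": 0.0, "turn": 0.018},
    {"tx": 0.0416, "ty": -0.0442, "tz": 0.0, "turn": 0.018},
    {"tx": 0.0416, "ty": -0.0442, "tz": 0.0, "turn": 0.018},
    {"tx": 0, "ty": 0, "tz": -0.041, "turn": 0},
    {"tx": 0, "ty": 0, "tz": -0.041, "turn": 0},
    {"tx": 0, "ty": 0, "tz": -0.041, "turn": 0},
    {"tx": 0, "ty": 0, "tz": -0.041, "turn": 0},
    {"tx": 0, "ty": 0, "tz": 0, "turn": 0},
  ],
)

```text
time_s: 3.45
position: [0.6178, 0.1164, 0.1564]
tcp_rot: [[-0.013, 1.0, -0.01], [1.0, 0.013, -0.0], [0.0, -0.01, -1.0]]
force: [-1.2, 0.2, -0.4]
opening: 0.997
```

```bash
cat > snap.py <<'E'
import sys
from h import *
for n in sys.argv[2:]:
    p=vision.capture(n); cv2.imwrite(f"pics/{n}_{sys.argv[1]}.png",p["pixels"]); np.save(n[:2]+"L.npy",p,allow_pickle=True)
E
python3 snap.py 1 scene side
```

```text
(no output)
```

View pics/side_1.png

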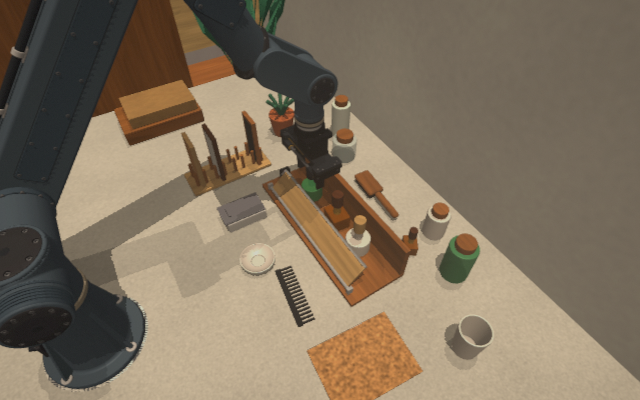

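View pics/scene_1.png

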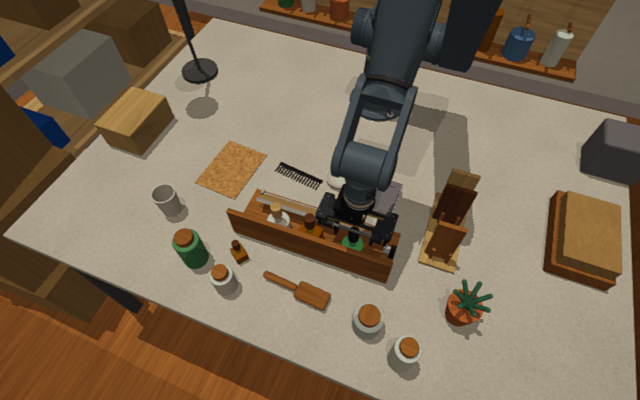

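Call:
play_rows(
  series=[
    {"tx": 0.003, "ty": 0, "tz": 0.003, "turn": 0},
    {"tx": 0, "ty": 0, "tz": 0, "turn": 0},
    {"tx": 0, "ty": 0, "tz": 0, "turn": 0},
    {"tx": 0, "ty": 0, "tz": 0, "turn": 0},
    {"tx": 0, "ty": 0, "tz": 0, "turn": 0},
    {"tx": 0, "ty": 0, "tz": 0, "turn": 0},
    {"tx": 0, "ty": 0, "tz": 0, "turn": 0},
  ],
  gripper=0,
)

```text
time_s: 4.25
position: [0.6232, 0.1166, 0.1634]
tcp_rot: [[-0.013, 1.0, -0.0], [1.0, 0.013, -0.0], [-0.0, -0.0, -1.0]]
force: [-0.3, 0.7, 0.1]
opening: 0.446
```

Call:
play_rows(
  series=[
    {"tx": 0, "ty": 0, "tz": 0, "turn": 0},
    {"tx": 0, "ty": 0, "tz": 0, "turn": 0},
    {"tx": 0, "ty": 0, "tz": 0, "turn": 0},
    {"tx": 0, "ty": 0, "tz": 0, "turn": 0},
  ],
)

```text
time_s: 4.65
position: [0.6232, 0.1167, 0.1633]
tcp_rot: [[-0.013, 1.0, -0.0], [1.0, 0.013, 0.0], [0.0, -0.0, -1.0]]
force: [-0.5, 0.8, -0.4]
opening: 0.336
```

Call:
play_rows(
  series=[
    {"tx": 0, "ty": 0, "tz": 0.03, "turn": 0},
    {"tx": 0, "ty": 0, "tz": 0.05, "turn": 0},
    {"tx": 0, "ty": 0, "tz": 0.058, "turn": 0},
    {"tx": -0.003, "ty": -0.02, "tz": 0.037, "turn": 0},
    {"tx": -0.0085, "ty": -0.05, "tz": 0, "turn": 0},
    {"tx": -0.0095, "ty": -0.056, "tz": 0, "turn": 0},
    {"tx": -0.0095, "ty": -0.056, "tz": 0, "turn": 0},
    {"tx": -0.0095, "ty": -0.056, "tz": 0, "turn": 0},
    {"tx": -0.0095, "ty": -0.056, "tz": 0, "turn": 0},
    {"tx": -0.0095, "ty": -0.056, "tz": 0, "turn": 0},
  ],
)

```text
time_s: 5.65
position: [0.5749, -0.1649, 0.3027]
tcp_rot: [[-0.013, 1.0, -0.002], [1.0, 0.013, 0.001], [0.001, -0.002, -1.0]]
force: [0.1, -0.3, -3.4]
opening: 0.339
```

Call:
play_rows(
  series=[
    {"tx": -0.0093, "ty": -0.056, "tz": 0, "turn": 0},
    {"tx": -0.0093, "ty": -0.056, "tz": 0, "turn": 0},
    {"tx": -0.0093, "ty": -0.056, "tz": 0, "turn": 0},
    {"tx": -0.0093, "ty": -0.056, "tz": 0, "turn": 0},
    {"tx": -0.0093, "ty": -0.047, "tz": 0, "turn": 0},
    {"tx": 0, "ty": 0, "tz": -0.055, "turn": 0},
    {"tx": 0, "ty": 0, "tz": -0.055, "turn": 0},
    {"tx": 0, "ty": 0, "tz": -0.045, "turn": 0},
    {"tx": 0, "ty": 0, "tz": -0.02, "turn": 0},
    {"tx": 0, "ty": 0, "tz": 0, "turn": 0},
  ],
)

```text
time_s: 6.65
position: [0.5373, -0.3789, 0.1601]
tcp_rot: [[-0.013, 1.0, -0.005], [1.0, 0.013, 0.005], [0.005, -0.005, -1.0]]
force: [-0.4, 0.4, -2.5]
opening: 0.339
```

```bash
python3 snap.py 2 side
```

```text
(no output)
```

View pics/side_2.png

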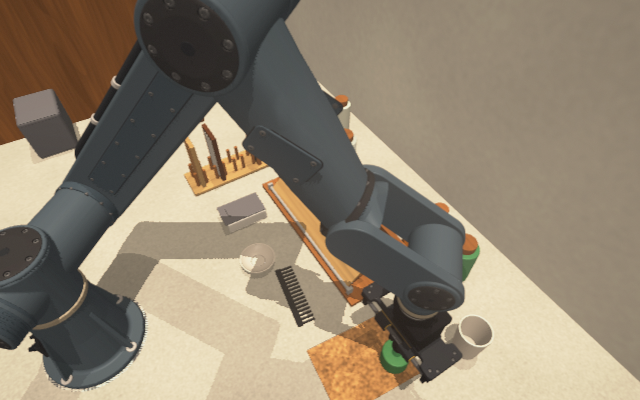

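Call:
play_rows(
  series=[
    {"tx": 0, "ty": 0, "tz": -0.004, "turn": 0},
    {"tx": 0, "ty": 0, "tz": -0.003, "turn": 0},
    {"tx": 0, "ty": 0, "tz": 0, "turn": 0},
  ],
)

```text
time_s: 7.0
position: [0.5394, -0.3805, 0.1593]
tcp_rot: [[-0.013, 1.0, 0.002], [1.0, 0.013, -0.002], [-0.002, 0.002, -1.0]]
force: [1.0, -0.2, -2.9]
opening: 0.338
```

Call:
play_rows(
  series=[
    {"tx": 0, "ty": 0, "tz": -0.003, "turn": 0},
    {"tx": 0, "ty": 0, "tz": -0.0025, "turn": 0},
    {"tx": 0, "ty": 0, "tz": 0, "turn": 0},
  ],
)

```text
time_s: 7.3
position: [0.5392, -0.3805, 0.1553]
tcp_rot: [[-0.013, 1.0, 0.001], [1.0, 0.013, -0.001], [-0.001, 0.001, -1.0]]
force: [-1.0, 0.7, 4.3]
opening: 0.333
```

Call:
play_rows(
  series=[
    {"tx": 0, "ty": 0, "tz": 0, "turn": 0},
    {"tx": 0, "ty": 0, "tz": 0, "turn": 0},
    {"tx": 0, "ty": 0, "tz": 0, "turn": 0},
    {"tx": 0, "ty": 0, "tz": 0, "turn": 0},
    {"tx": 0, "ty": 0, "tz": 0.02, "turn": 0},
    {"tx": 0, "ty": 0, "tz": 0.05, "turn": 0},
    {"tx": 0, "ty": 0, "tz": 0.055, "turn": 0},
    {"tx": 0.004, "ty": 0.055, "tz": 0.03, "turn": 0},
    {"tx": 0.0075, "ty": 0.06, "tz": 0.0, "turn": 0},
    {"tx": 0.0075, "ty": 0.06, "tz": 0.0, "turn": 0},
  ],
  gripper=0.8,
)

```text
time_s: 8.3
position: [0.5545, -0.2398, 0.2801]
tcp_rot: [[-0.011, 1.0, 0.004], [1.0, 0.011, -0.002], [-0.002, 0.004, -1.0]]
force: [0.3, 0.9, -0.5]
opening: 0.799
```

```bash
python3 snap.py 3 scene side
python3 - <<'E'
from h import *
for n in("sc","si"):
    p=np.load(n+"L.npy",allow_pickle=True).item(); a,b,c,d=((190,130,490,310) if n=="sc" else(170,100,430,395)); f=2.6 if n=="sc" else 2
    cv2.imwrite(f"pics/{n}z3.png",cv2.resize(p["pixels"][b:d,a:c],None,fx=f,fy=f,interpolation=cv2.INTER_CUBIC))
E
```

```text
(no output)
```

View pics/scz3.png

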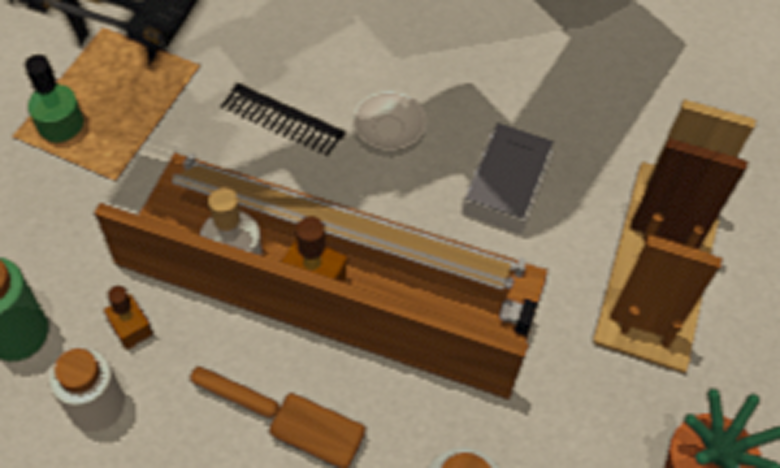

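View pics/siz3.png

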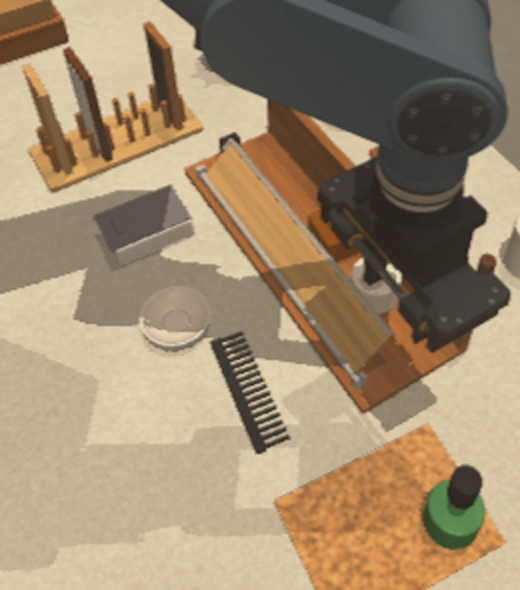

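Call:
play_rows(
  series=[
    {"tx": 0.015, "ty": 0.049, "tz": 0, "turn": 0},
    {"tx": 0.015, "ty": 0.049, "tz": 0, "turn": 0},
    {"tx": 0.015, "ty": 0.049, "tz": 0, "turn": 0},
    {"tx": 0.015, "ty": 0.049, "tz": 0, "turn": 0},
    {"tx": 0.015, "ty": 0.049, "tz": 0, "turn": 0},
    {"tx": 0.015, "ty": 0.049, "tz": 0, "turn": 0},
    {"tx": 0, "ty": 0, "tz": -0.055, "turn": 0},
    {"tx": 0, "ty": 0, "tz": -0.055, "turn": 0},
    {"tx": 0, "ty": 0, "tz": -0.035, "turn": 0},
    {"tx": 0, "ty": 0, "tz": 0, "turn": 0},
  ],
)

```text
time_s: 9.4
position: [0.6237, -0.005, 0.1578]
tcp_rot: [[-0.013, 1.0, -0.009], [1.0, 0.013, 0.001], [0.002, -0.009, -1.0]]
force: [-1.7, -0.2, 0.3]
opening: 0.797
```

Call:
play_rows(
  series=[
    {"tx": 0, "ty": 0, "tz": 0, "turn": 0},
    {"tx": 0, "ty": 0, "tz": 0, "turn": 0},
    {"tx": 0, "ty": 0, "tz": 0, "turn": 0},
    {"tx": 0, "ty": 0, "tz": 0, "turn": 0},
    {"tx": 0, "ty": 0, "tz": 0, "turn": 0},
    {"tx": 0, "ty": 0, "tz": 0, "turn": 0},
    {"tx": 0, "ty": 0, "tz": 0, "turn": 0},
    {"tx": 0, "ty": 0, "tz": 0, "turn": 0},
    {"tx": 0, "ty": 0, "tz": 0, "turn": 0},
  ],
  gripper=0,
)

```text
time_s: 10.3
position: [0.6262, -0.0051, 0.1619]
tcp_rot: [[-0.013, 1.0, 0.001], [1.0, 0.013, -0.0], [-0.0, 0.001, -1.0]]
force: [-0.7, 0.5, 5.2]
opening: 0.334
```

Call:
play_rows(
  series=[
    {"tx": 0, "ty": 0, "tz": 0.03, "turn": 0},
    {"tx": 0, "ty": 0, "tz": 0.05, "turn": 0},
    {"tx": 0, "ty": 0, "tz": 0.058, "turn": 0},
    {"tx": 0, "ty": 0, "tz": 0.037, "turn": 0},
    {"tx": -0.0195, "ty": -0.0422, "tz": 0, "turn": 0},
    {"tx": -0.026, "ty": -0.0564, "tz": 0, "turn": 0},
    {"tx": -0.026, "ty": -0.0564, "tz": 0, "turn": 0},
    {"tx": -0.026, "ty": -0.0564, "tz": 0, "turn": 0},
    {"tx": -0.026, "ty": -0.0564, "tz": 0, "turn": 0},
    {"tx": -0.026, "ty": -0.0564, "tz": 0, "turn": 0},
  ],
)

```text
time_s: 11.3
position: [0.5048, -0.2657, 0.3001]
tcp_rot: [[-0.013, 1.0, -0.002], [1.0, 0.013, 0.001], [0.001, -0.002, -1.0]]
force: [0.3, -0.4, -2.8]
opening: 0.335
```

Call:
play_rows(
  series=[
    {"tx": -0.026, "ty": -0.0564, "tz": 0, "turn": 0},
    {"tx": 0, "ty": 0, "tz": -0.04, "turn": 0},
    {"tx": 0, "ty": 0, "tz": -0.055, "turn": 0},
    {"tx": 0, "ty": 0, "tz": -0.055, "turn": 0},
    {"tx": 0, "ty": 0, "tz": -0.022, "turn": 0},
    {"tx": 0, "ty": 0, "tz": -0.008, "turn": 0},
    {"tx": 0, "ty": 0, "tz": 0, "turn": 0},
    {"tx": 0, "ty": 0, "tz": 0, "turn": 0},
  ],
)

```text
time_s: 12.1
position: [0.4861, -0.3101, 0.1576]
tcp_rot: [[-0.013, 1.0, 0.001], [1.0, 0.013, -0.001], [-0.001, 0.001, -1.0]]
force: [0.6, -0.7, -3.2]
opening: 0.337
```

Call:
play_rows(
  series=[
    {"tx": 0, "ty": 0, "tz": -0.0025, "turn": 0},
    {"tx": 0, "ty": 0, "tz": -0.0015, "turn": 0},
    {"tx": 0, "ty": 0, "tz": 0, "turn": 0},
  ],
)

```text
time_s: 12.4
position: [0.4859, -0.3099, 0.1546]
tcp_rot: [[-0.013, 1.0, 0.001], [1.0, 0.013, -0.001], [-0.001, 0.001, -1.0]]
force: [0.2, 0.5, -1.6]
opening: 0.338
```

Call:
play_rows(
  series=[
    {"tx": 0, "ty": 0, "tz": -0.0005, "turn": 0},
    {"tx": 0, "ty": 0, "tz": 0, "turn": 0},
    {"tx": 0, "ty": 0, "tz": 0, "turn": 0},
    {"tx": 0, "ty": 0, "tz": 0, "turn": 0},
    {"tx": 0, "ty": 0, "tz": 0.02, "turn": 0},
    {"tx": 0, "ty": 0, "tz": 0.05, "turn": 0},
    {"tx": 0, "ty": 0, "tz": 0.055, "turn": 0},
    {"tx": 0.0293, "ty": 0.0432, "tz": 0.032, "turn": 0},
    {"tx": 0.0293, "ty": 0.0432, "tz": 0, "turn": 0},
    {"tx": 0.0293, "ty": 0.0432, "tz": 0, "turn": 0},
  ],
  gripper=0.7,
)

```text
time_s: 13.4
position: [0.557, -0.2054, 0.2811]
tcp_rot: [[-0.012, 1.0, 0.003], [1.0, 0.012, -0.002], [-0.002, 0.003, -1.0]]
force: [-0.1, -0.2, -0.6]
opening: 0.701
```

```bash
python3 snap.py 4 scene
python3 - <<'E'
from h import *
for n in("sc",):
    p=np.load(n+"L.npy",allow_pickle=True).item(); a,b,c,d=((190,130,490,310) if n=="sc" else(170,100,430,395)); f=2.6 if n=="sc" else 2
    cv2.imwrite(f"pics/{n}z4.png",cv2.resize(p["pixels"][b:d,a:c],None,fx=f,fy=f,interpolation=cv2.INTER_CUBIC))
E
```

```text
(no output)
```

View pics/scz4.png

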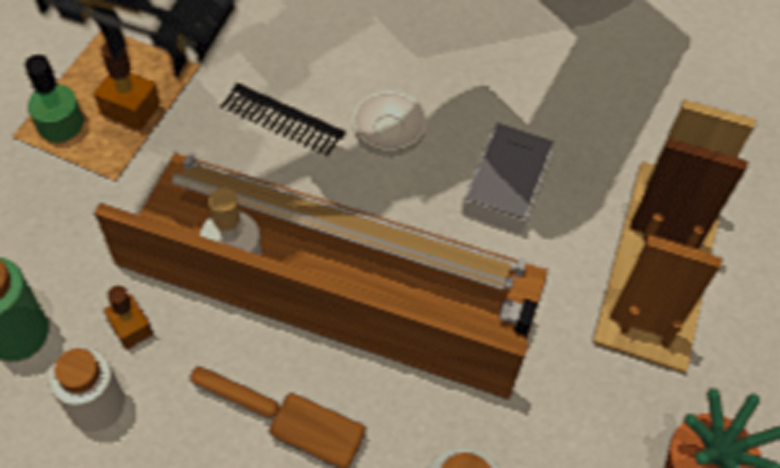

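Tonic and cologne stand on the mat; the jar is still at its place. Fetch it.

Call:
play_rows(
  series=[
    {"tx": 0.0293, "ty": 0.0432, "tz": 0, "turn": 0},
    {"tx": 0.0293, "ty": 0.0432, "tz": 0, "turn": 0},
    {"tx": 0.0293, "ty": 0.042, "tz": 0, "turn": 0},
    {"tx": 0, "ty": 0, "tz": -0.055, "turn": 0},
    {"tx": 0, "ty": 0, "tz": -0.055, "turn": 0},
    {"tx": 0, "ty": 0, "tz": -0.037, "turn": 0},
    {"tx": 0, "ty": 0, "tz": 0, "turn": 0},
    {"tx": 0, "ty": 0, "tz": 0, "turn": 0},
  ],
)

```text
time_s: 14.25
position: [0.6264, -0.1035, 0.1618]
tcp_rot: [[-0.013, 1.0, -0.001], [1.0, 0.013, 0.0], [0.0, -0.001, -1.0]]
force: [-0.4, 0.2, 1.4]
opening: 0.697
```

Call:
play_rows(
  series=[
    {"tx": 0, "ty": 0, "tz": 0, "turn": 0},
    {"tx": 0, "ty": 0, "tz": 0, "turn": 0},
    {"tx": 0, "ty": 0, "tz": 0, "turn": 0},
    {"tx": 0, "ty": 0, "tz": 0, "turn": 0},
    {"tx": 0, "ty": 0, "tz": 0, "turn": 0},
    {"tx": 0, "ty": 0, "tz": 0, "turn": 0},
    {"tx": 0, "ty": 0, "tz": 0, "turn": 0},
    {"tx": 0, "ty": 0, "tz": 0, "turn": 0},
    {"tx": 0, "ty": 0, "tz": 0, "turn": 0},
  ],
  gripper=0,
)

```text
time_s: 15.15
position: [0.6266, -0.103, 0.1623]
tcp_rot: [[-0.013, 1.0, 0.001], [1.0, 0.013, 0.0], [0.0, 0.001, -1.0]]
force: [-0.7, 3.1, 5.4]
opening: 0.339
```

Call:
play_rows(
  series=[
    {"tx": 0, "ty": 0, "tz": 0.03, "turn": 0},
    {"tx": 0, "ty": 0, "tz": 0.05, "turn": 0},
    {"tx": 0, "ty": 0, "tz": 0.058, "turn": 0},
    {"tx": 0, "ty": 0, "tz": 0.04, "turn": 0},
    {"tx": -0.0318, "ty": -0.0421, "tz": 0, "turn": 0},
    {"tx": -0.0318, "ty": -0.0421, "tz": 0, "turn": 0},
    {"tx": -0.0318, "ty": -0.0421, "tz": 0, "turn": 0},
    {"tx": -0.0318, "ty": -0.0421, "tz": 0, "turn": 0},
    {"tx": -0.0318, "ty": -0.0421, "tz": 0, "turn": 0},
    {"tx": -0.0318, "ty": -0.0421, "tz": 0, "turn": 0},
  ],
)

```text
time_s: 16.15
position: [0.4718, -0.3063, 0.3028]
tcp_rot: [[-0.013, 1.0, -0.002], [1.0, 0.013, 0.001], [0.001, -0.002, -1.0]]
force: [-0.1, 0.2, -3.0]
opening: 0.341
```

Call:
play_rows(
  series=[
    {"tx": -0.0318, "ty": -0.0421, "tz": 0, "turn": 0},
    {"tx": -0.0318, "ty": -0.0421, "tz": 0, "turn": 0},
    {"tx": 0, "ty": 0, "tz": -0.04, "turn": 0},
    {"tx": 0, "ty": 0, "tz": -0.055, "turn": 0},
    {"tx": 0, "ty": 0, "tz": -0.055, "turn": 0},
    {"tx": 0, "ty": 0, "tz": -0.025, "turn": 0},
    {"tx": 0, "ty": 0, "tz": -0.008, "turn": 0},
    {"tx": 0, "ty": 0, "tz": 0, "turn": 0},
    {"tx": 0, "ty": 0, "tz": 0, "turn": 0},
  ],
)

```text
time_s: 17.05
position: [0.423, -0.3733, 0.158]
tcp_rot: [[-0.013, 1.0, 0.001], [1.0, 0.013, -0.001], [-0.001, 0.001, -1.0]]
force: [0.2, -0.3, -2.9]
opening: 0.339
```

Call:
play_rows(
  series=[
    {"tx": 0, "ty": 0, "tz": -0.0025, "turn": 0},
    {"tx": 0, "ty": 0, "tz": -0.002, "turn": 0},
    {"tx": 0, "ty": 0, "tz": 0, "turn": 0},
  ],
)

```text
time_s: 17.35
position: [0.423, -0.3731, 0.1547]
tcp_rot: [[-0.013, 1.0, 0.001], [1.0, 0.013, -0.001], [-0.001, 0.001, -1.0]]
force: [-0.5, -0.5, -0.7]
opening: 0.334
```

Run:
```python
from h import *
S=np.load("S.npy",allow_pickle=True).item();D=np.load("D.npy",allow_pickle=True).item()
for n,u,h,k in(("cork",(465.8,174.2),.167,-.09),("mirror",(461.9,188.5),.172,-.03),("slate",(453.1,225.8),.172,.09)):
    print(n,ray(S,u,h).round(4),"rackfit",.4588+k,.3444+.031*k)
a,b,c,d=170,110,280,210;cv2.imwrite("pics/rk.png",cv2.resize(D["pixels"][b:d,a:c],None,fx=6,fy=6,interpolation=cv2.INTER_CUBIC))
a,b,c,d=415,165,485,280;cv2.imwrite("pics/rks.png",cv2.resize(S["pixels"][b:d,a:c],None,fx=5,fy=5,interpolation=cv2.INTER_CUBIC))
```

```text
cork [0.3731 0.3415 0.167 ] rackfit 0.3688 0.34160999999999997
mirror [0.428 0.34  0.172] rackfit 0.42879999999999996 0.34347
slate [0.5472 0.3412 0.172 ] rackfit 0.5488 0.34719
```

View pics/rk.png

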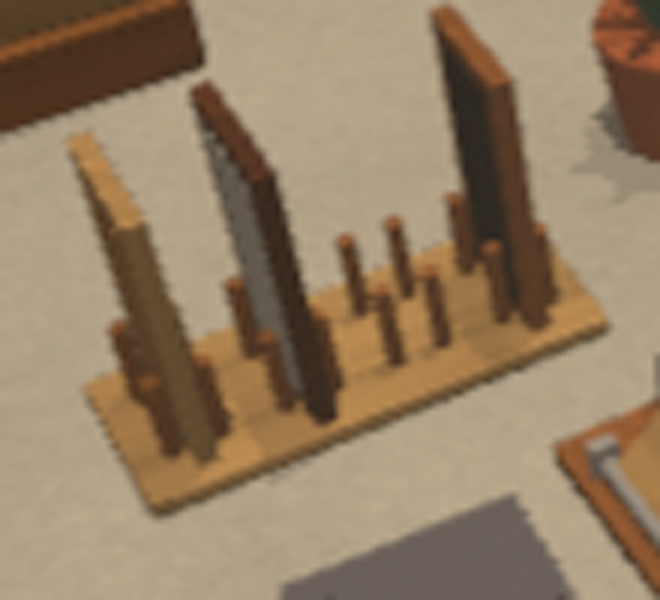

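View pics/rks.png

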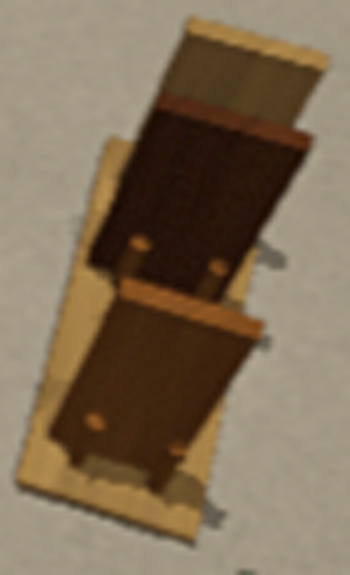

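Call:
play_rows(
  series=[
    {"tx": 0, "ty": 0, "tz": -0.0005, "turn": 0},
    {"tx": 0, "ty": 0, "tz": 0, "turn": 0},
    {"tx": 0, "ty": 0, "tz": 0, "turn": 0},
    {"tx": 0, "ty": 0, "tz": 0, "turn": 0},
    {"tx": 0, "ty": 0, "tz": 0.02, "turn": 0},
    {"tx": 0, "ty": 0, "tz": 0.05, "turn": 0},
    {"tx": 0, "ty": 0, "tz": 0.055, "turn": 0},
    {"tx": 0, "ty": 0, "tz": 0.05, "turn": 0},
    {"tx": 0.01, "ty": 0.058, "tz": 0, "turn": 0},
    {"tx": 0.01, "ty": 0.058, "tz": 0, "turn": -0.05},
  ],
  gripper=0.7,
)

```text
time_s: 18.35
position: [0.4394, -0.2805, 0.2956]
tcp_rot: [[0.044, 0.999, 0.004], [0.999, -0.044, -0.003], [-0.003, 0.004, -1.0]]
force: [0.5, -0.2, -0.1]
opening: 0.702
```

Call:
play_rows(
  series=[
    {"tx": 0.0097, "ty": 0.0556, "tz": 0, "turn": -0.1024},
    {"tx": 0.0097, "ty": 0.0556, "tz": 0, "turn": -0.1024},
    {"tx": 0.0097, "ty": 0.0556, "tz": 0, "turn": -0.1024},
    {"tx": 0.0097, "ty": 0.0556, "tz": 0, "turn": -0.1024},
    {"tx": 0.0097, "ty": 0.0556, "tz": 0, "turn": -0.1024},
    {"tx": 0.0097, "ty": 0.0556, "tz": 0, "turn": -0.1024},
    {"tx": 0.0097, "ty": 0.0556, "tz": 0, "turn": -0.1024},
    {"tx": 0.0097, "ty": 0.0556, "tz": 0, "turn": -0.1024},
    {"tx": 0.0097, "ty": 0.0556, "tz": 0, "turn": -0.1024},
    {"tx": 0.0097, "ty": 0.0556, "tz": 0, "turn": -0.1024},
  ],
  gripper=0.55,
)

```text
time_s: 19.35
position: [0.5163, 0.1668, 0.2939]
tcp_rot: [[0.898, 0.439, 0.0], [0.439, -0.898, -0.0], [0.0, 0.0, -1.0]]
force: [0.0, -0.2, -1.2]
opening: 0.552
```

Call:
play_rows(
  series=[
    {"tx": 0.0097, "ty": 0.0556, "tz": 0, "turn": -0.1024},
    {"tx": 0.0097, "ty": 0.0556, "tz": 0, "turn": -0.1024},
    {"tx": 0.0097, "ty": 0.0556, "tz": 0, "turn": -0.1024},
    {"tx": 0.0097, "ty": 0.0556, "tz": 0, "turn": -0.1024},
    {"tx": 0, "ty": 0, "tz": 0, "turn": 0},
    {"tx": 0, "ty": 0, "tz": 0, "turn": 0},
    {"tx": 0, "ty": 0, "tz": 0, "turn": 0},
  ],
)

```text
time_s: 20.05
position: [0.547, 0.3418, 0.2934]
tcp_rot: [[1.0, 0.03, -0.001], [0.03, -1.0, -0.001], [-0.001, 0.001, -1.0]]
force: [0.1, -0.6, -0.6]
opening: 0.548
```

```bash
python3 snap.py 5 scene wrist side
```

```text
(no output)
```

View pics/wrist_5.png

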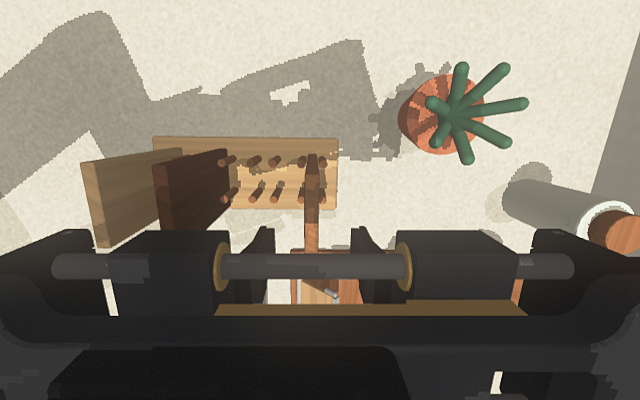

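View pics/side_5.png

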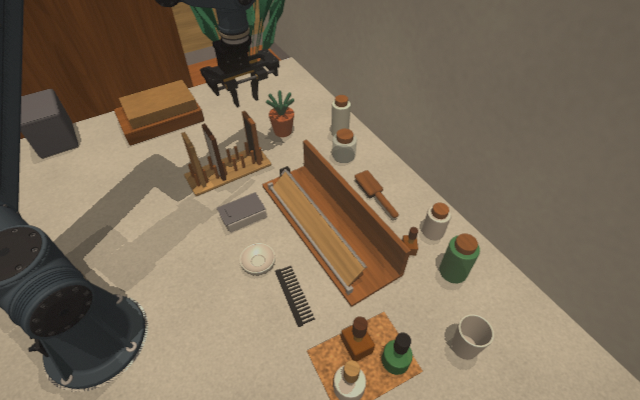

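Call:
play_rows(
  series=[
    {"tx": 0.001, "ty": 0.001, "tz": -0.055, "turn": 0},
    {"tx": 0, "ty": 0, "tz": -0.045, "turn": 0},
    {"tx": 0, "ty": 0, "tz": -0.0155, "turn": 0},
    {"tx": 0, "ty": 0, "tz": 0, "turn": 0},
    {"tx": 0, "ty": 0, "tz": 0, "turn": 0},
  ],
)

```text
time_s: 20.7
position: [0.5493, 0.3435, 0.2026]
tcp_rot: [[1.0, 0.03, 0.002], [0.03, -1.0, 0.001], [0.002, -0.001, -1.0]]
force: [0.5, 0.1, -0.2]
opening: 0.55
```

Call:
play_rows(
  series=[
    {"tx": 0, "ty": 0, "tz": 0, "turn": 0},
    {"tx": 0, "ty": 0, "tz": 0, "turn": 0},
    {"tx": 0, "ty": 0, "tz": 0, "turn": 0},
    {"tx": 0, "ty": 0, "tz": 0, "turn": 0},
    {"tx": 0, "ty": 0, "tz": 0, "turn": 0},
    {"tx": 0, "ty": 0, "tz": 0, "turn": 0},
    {"tx": 0, "ty": 0, "tz": 0, "turn": 0},
    {"tx": 0, "ty": 0, "tz": 0, "turn": 0},
    {"tx": 0, "ty": 0, "tz": 0, "turn": 0},
  ],
  gripper=0,
)

```text
time_s: 21.6
position: [0.5481, 0.3436, 0.2015]
tcp_rot: [[1.0, 0.03, -0.0], [0.03, -1.0, 0.0], [-0.0, -0.0, -1.0]]
force: [-1.1, 0.5, 2.1]
opening: 0.139
```

Call:
play_rows(
  series=[
    {"tx": 0, "ty": 0, "tz": 0.03, "turn": 0},
    {"tx": 0, "ty": 0, "tz": 0.05, "turn": 0},
    {"tx": 0, "ty": 0, "tz": 0.055, "turn": 0},
    {"tx": 0, "ty": 0, "tz": 0.04, "turn": 0},
    {"tx": 0.0092, "ty": -0.024, "tz": 0, "turn": -0.005},
    {"tx": 0.0183, "ty": -0.048, "tz": 0, "turn": -0.005},
    {"tx": 0.0183, "ty": -0.048, "tz": 0, "turn": -0.006},
    {"tx": 0.0183, "ty": -0.048, "tz": 0, "turn": 0},
    {"tx": 0.0183, "ty": -0.048, "tz": 0, "turn": 0},
    {"tx": 0.0183, "ty": -0.048, "tz": 0, "turn": 0},
  ],
)

```text
time_s: 22.6
position: [0.6288, 0.1308, 0.3402]
tcp_rot: [[1.0, 0.014, -0.002], [0.014, -1.0, -0.0], [-0.002, 0.0, -1.0]]
force: [0.3, -0.8, -2.6]
opening: 0.137
```

Call:
play_rows(
  series=[
    {"tx": 0.0092, "ty": -0.024, "tz": 0, "turn": 0},
    {"tx": 0, "ty": 0, "tz": 0, "turn": 0},
    {"tx": 0, "ty": 0, "tz": -0.03, "turn": 0},
    {"tx": 0, "ty": 0, "tz": -0.04, "turn": 0},
    {"tx": 0, "ty": 0, "tz": 0, "turn": 0},
  ],
)

```text
time_s: 23.1
position: [0.6324, 0.1139, 0.2799]
tcp_rot: [[1.0, 0.014, -0.013], [0.014, -1.0, 0.0], [-0.013, -0.001, -1.0]]
force: [-1.6, -0.2, -3.2]
opening: 0.133
```

```bash
python3 snap.py 6 scene side
```

```text
(no output)
```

View pics/scene_6.png

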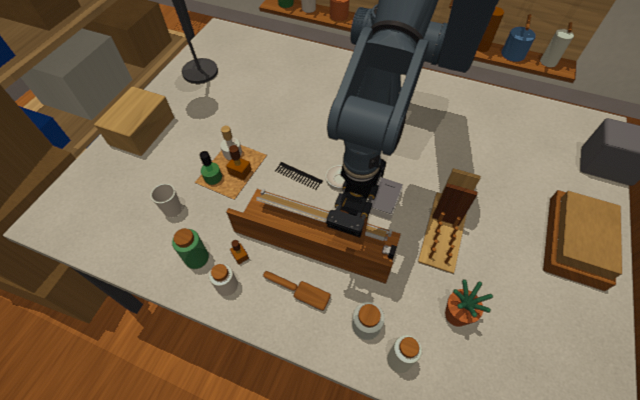

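View pics/side_6.png

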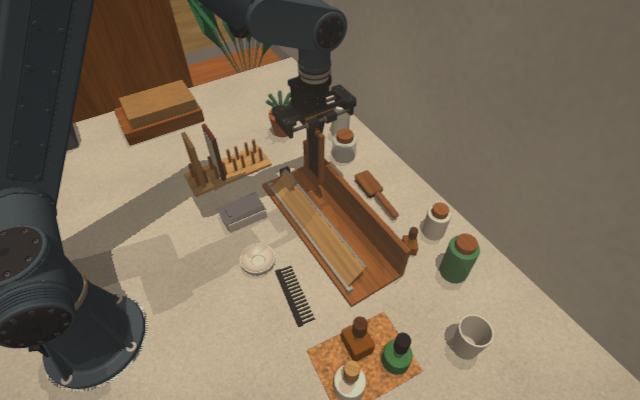

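Call:
play_rows(
  series=[
    {"tx": 0, "ty": 0, "tz": -0.03, "turn": 0},
    {"tx": 0, "ty": 0, "tz": -0.03, "turn": 0},
    {"tx": 0, "ty": 0, "tz": -0.02, "turn": 0},
    {"tx": 0, "ty": 0, "tz": -0.01, "turn": 0},
    {"tx": 0, "ty": 0, "tz": -0.006, "turn": 0},
    {"tx": 0, "ty": 0, "tz": 0, "turn": 0},
    {"tx": 0, "ty": 0, "tz": 0, "turn": 0},
  ],
)

```text
time_s: 23.9
position: [0.6369, 0.1133, 0.2098]
tcp_rot: [[1.0, 0.014, 0.002], [0.014, -1.0, 0.0], [0.002, -0.0, -1.0]]
force: [0.3, -0.1, -2.9]
opening: 0.138
```

Call:
play_rows(
  series=[
    {"tx": 0, "ty": 0, "tz": -0.004, "turn": 0},
    {"tx": 0, "ty": 0, "tz": -0.003, "turn": 0},
    {"tx": 0, "ty": 0, "tz": -0.002, "turn": 0},
    {"tx": 0, "ty": 0, "tz": 0, "turn": 0},
  ],
)

```text
time_s: 24.3
position: [0.6363, 0.1132, 0.2015]
tcp_rot: [[1.0, 0.013, 0.0], [0.013, -1.0, 0.0], [0.0, -0.0, -1.0]]
force: [-1.3, -0.0, -1.2]
opening: 0.133
```

Call:
play_rows(
  series=[
    {"tx": 0, "ty": 0, "tz": -0.001, "turn": 0},
    {"tx": 0, "ty": 0, "tz": 0, "turn": 0},
    {"tx": 0, "ty": 0, "tz": 0, "turn": 0},
    {"tx": 0, "ty": 0, "tz": 0, "turn": 0},
    {"tx": 0, "ty": 0, "tz": 0, "turn": 0},
    {"tx": 0, "ty": 0, "tz": 0, "turn": 0},
  ],
  gripper=0.4,
)

```text
time_s: 24.9
position: [0.6362, 0.1132, 0.2006]
tcp_rot: [[1.0, 0.013, 0.0], [0.013, -1.0, 0.0], [0.0, -0.0, -1.0]]
force: [0.0, 0.0, 0.1]
opening: 0.394
```

Call:
play_rows(
  series=[
    {"tx": 0.006, "ty": 0, "tz": 0, "turn": 0},
    {"tx": 0.006, "ty": 0, "tz": 0, "turn": 0},
    {"tx": 0.005, "ty": 0, "tz": 0, "turn": 0},
    {"tx": 0.005, "ty": 0, "tz": 0, "turn": 0},
    {"tx": 0.005, "ty": 0, "tz": 0, "turn": 0},
    {"tx": 0.005, "ty": 0, "tz": 0, "turn": 0},
    {"tx": 0.005, "ty": 0, "tz": 0, "turn": 0},
    {"tx": 0, "ty": 0, "tz": 0, "turn": 0},
  ],
)

```text
time_s: 25.7
position: [0.6664, 0.1131, 0.2006]
tcp_rot: [[1.0, 0.013, 0.001], [0.013, -1.0, -0.0], [0.001, 0.0, -1.0]]
force: [-0.1, 0.2, 0.3]
opening: 0.401
```

```bash
python3 snap.py 7 scene side;python3 - <<'E'
from h import *
for n in("sc","si"):
    p=np.load(n+"L.npy",allow_pickle=True).item(); a,b,c,d=((190,130,490,310) if n=="sc" else(240,60,430,310)); f=2.6 if n=="sc" else 2.4
    cv2.imwrite(f"pics/{n}z7.png",cv2.resize(p["pixels"][b:d,a:c],None,fx=f,fy=f,interpolation=cv2.INTER_CUBIC))
E
```

```text
(no output)
```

View pics/siz7.png

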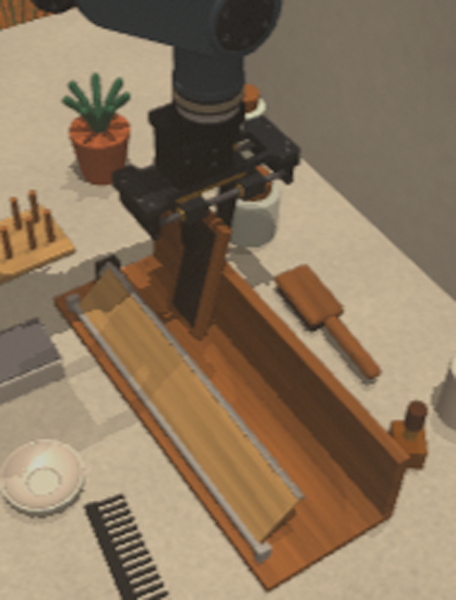

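View pics/scz7.png

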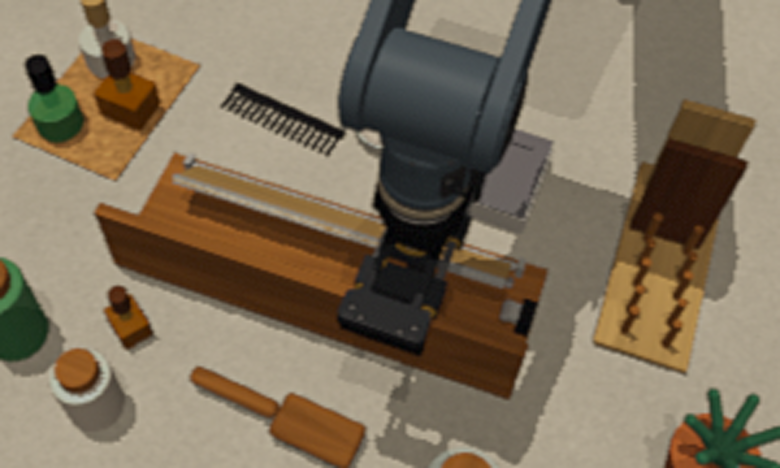

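Call:
play_rows(
  series=[
    {"tx": 0.004, "ty": 0, "tz": 0, "turn": 0},
    {"tx": 0.004, "ty": 0, "tz": 0, "turn": 0},
    {"tx": 0, "ty": 0, "tz": 0, "turn": 0},
    {"tx": -0.004, "ty": 0, "tz": 0.004, "turn": 0},
    {"tx": 0, "ty": 0, "tz": 0.015, "turn": 0},
    {"tx": 0, "ty": 0, "tz": 0.03, "turn": 0},
    {"tx": 0, "ty": 0, "tz": 0.05, "turn": 0},
    {"tx": 0, "ty": 0, "tz": 0.03, "turn": 0},
    {"tx": -0.02, "ty": 0.02, "tz": 0, "turn": 0},
    {"tx": -0.04, "ty": 0.03, "tz": 0, "turn": 0},
  ],
)

```text
time_s: 26.8
position: [0.6231, 0.1523, 0.3064]
tcp_rot: [[1.0, 0.011, 0.007], [0.011, -1.0, 0.0], [0.007, -0.0, -1.0]]
force: [-0.6, 0.7, -1.3]
opening: 0.395
```

```bash
python3 snap.py 8 side;python3 - <<'E'
from h import *
for n in("si",):
    p=np.load(n+"L.npy",allow_pickle=True).item(); a,b,c,d=((190,130,490,310) if n=="sc" else(240,60,430,310)); f=2.6 if n=="sc" else 2.4
    cv2.imwrite(f"pics/{n}z8.png",cv2.resize(p["pixels"][b:d,a:c],None,fx=f,fy=f,interpolation=cv2.INTER_CUBIC))
E
```

```text
(no output)
```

View pics/siz8.png

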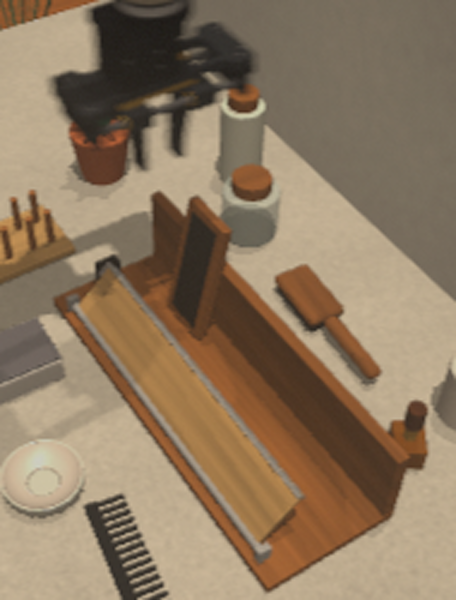

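Call:
play_rows(
  series=[
    {"tx": -0.0401, "ty": 0.0391, "tz": 0, "turn": 0.005},
    {"tx": -0.0401, "ty": 0.0391, "tz": 0, "turn": 0.005},
    {"tx": -0.0401, "ty": 0.0391, "tz": 0, "turn": 0.005},
    {"tx": -0.0401, "ty": 0.0391, "tz": 0, "turn": 0},
    {"tx": -0.0401, "ty": 0.0391, "tz": 0, "turn": 0},
    {"tx": -0.0401, "ty": 0.0391, "tz": 0, "turn": 0},
    {"tx": 0, "ty": 0, "tz": 0, "turn": 0},
    {"tx": 0, "ty": 0, "tz": 0, "turn": 0},
    {"tx": 0, "ty": 0, "tz": 0, "turn": 0},
  ],
  gripper=0.55,
)

```text
time_s: 27.75
position: [0.4293, 0.3406, 0.3044]
tcp_rot: [[1.0, 0.029, 0.002], [0.029, -1.0, 0.0], [0.002, -0.0, -1.0]]
force: [0.4, 0.2, -0.1]
opening: 0.551
```

```bash
python3 snap.py 9 wrist
```

```text
(no output)
```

View pics/wrist_9.png

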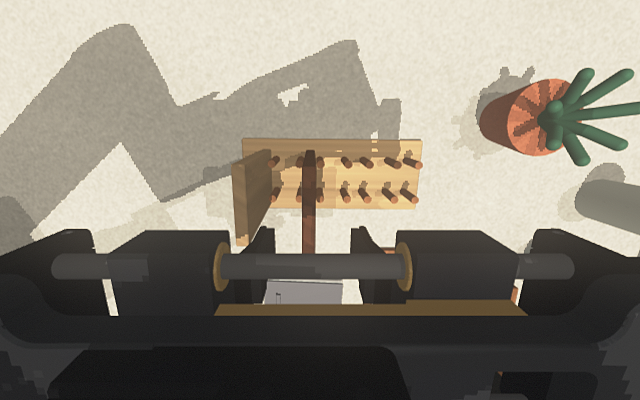

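Call:
play_rows(
  series=[
    {"tx": 0, "ty": 0, "tz": -0.055, "turn": 0},
    {"tx": 0, "ty": 0, "tz": -0.05, "turn": 0},
    {"tx": 0, "ty": 0, "tz": -0.023, "turn": 0},
    {"tx": 0, "ty": 0, "tz": 0, "turn": 0},
    {"tx": 0, "ty": 0, "tz": 0, "turn": 0},
  ],
)

```text
time_s: 28.3
position: [0.4297, 0.3403, 0.2015]
tcp_rot: [[1.0, 0.027, 0.0], [0.027, -1.0, 0.0], [0.0, -0.0, -1.0]]
force: [0.3, 0.3, 0.0]
opening: 0.549
```

Call:
play_rows(
  series=[
    {"tx": 0, "ty": 0, "tz": 0, "turn": 0},
    {"tx": 0, "ty": 0, "tz": 0, "turn": 0},
    {"tx": 0, "ty": 0, "tz": 0, "turn": 0},
    {"tx": 0, "ty": 0, "tz": 0, "turn": 0},
    {"tx": 0, "ty": 0, "tz": 0, "turn": 0},
    {"tx": 0, "ty": 0, "tz": 0, "turn": 0},
    {"tx": 0, "ty": 0, "tz": 0, "turn": 0},
    {"tx": 0, "ty": 0, "tz": 0, "turn": 0},
    {"tx": 0, "ty": 0, "tz": 0, "turn": 0},
  ],
  gripper=0,
)

```text
time_s: 29.2
position: [0.4282, 0.341, 0.2016]
tcp_rot: [[1.0, 0.029, -0.0], [0.029, -1.0, 0.0], [-0.0, -0.0, -1.0]]
force: [-1.9, 0.2, 3.4]
opening: 0.136
```

Call:
play_rows(
  series=[
    {"tx": 0, "ty": 0, "tz": 0.03, "turn": 0},
    {"tx": 0, "ty": 0, "tz": 0.055, "turn": 0},
    {"tx": 0, "ty": 0, "tz": 0.055, "turn": 0},
    {"tx": 0, "ty": 0, "tz": 0.04, "turn": 0},
    {"tx": 0.0146, "ty": -0.0235, "tz": 0.02, "turn": -0.005},
    {"tx": 0.0291, "ty": -0.0469, "tz": 0, "turn": -0.005},
    {"tx": 0.0291, "ty": -0.0469, "tz": 0, "turn": -0.005},
    {"tx": 0.0291, "ty": -0.0469, "tz": 0, "turn": 0},
    {"tx": 0.0291, "ty": -0.0469, "tz": 0, "turn": 0},
    {"tx": 0.0291, "ty": -0.0469, "tz": 0, "turn": 0},
  ],
)

```text
time_s: 30.2
position: [0.557, 0.1327, 0.3604]
tcp_rot: [[1.0, 0.013, -0.001], [0.013, -1.0, -0.0], [-0.001, 0.0, -1.0]]
force: [-0.2, 0.5, -2.2]
opening: 0.134
```

Call:
play_rows(
  series=[
    {"tx": 0.0291, "ty": -0.0469, "tz": 0, "turn": 0},
    {"tx": 0.0291, "ty": -0.0469, "tz": 0, "turn": 0},
    {"tx": 0.0291, "ty": -0.0469, "tz": 0, "turn": 0},
    {"tx": 0.0146, "ty": -0.0232, "tz": 0, "turn": 0},
    {"tx": 0, "ty": 0, "tz": -0.03, "turn": 0},
    {"tx": 0, "ty": 0, "tz": -0.05, "turn": 0},
    {"tx": 0, "ty": 0, "tz": 0, "turn": 0},
    {"tx": 0, "ty": 0, "tz": 0, "turn": 0},
  ],
)

```text
time_s: 31.0
position: [0.6374, 0.0039, 0.2965]
tcp_rot: [[1.0, 0.014, -0.003], [0.014, -1.0, 0.001], [-0.003, -0.001, -1.0]]
force: [0.9, 0.3, -1.3]
opening: 0.137
```

```bash
cat > z.py <<'E'
import sys
from h import *
t=sys.argv[1]
for n in sys.argv[2:]:
    p=vision.capture(n); np.save(n[:2]+"L.npy",p,allow_pickle=True)
    a,b,c,d=((190,130,490,310) if n=="scene" else(240,60,430,310)); f=2.6 if n=="scene" else 2.4
    cv2.imwrite(f"pics/{n[:2]}z{t}.png",cv2.resize(p["pixels"][b:d,a:c],None,fx=f,fy=f,interpolation=cv2.INTER_CUBIC))
E
python3 z.py 10 side
```

```text
(no output)
```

View pics/siz10.png

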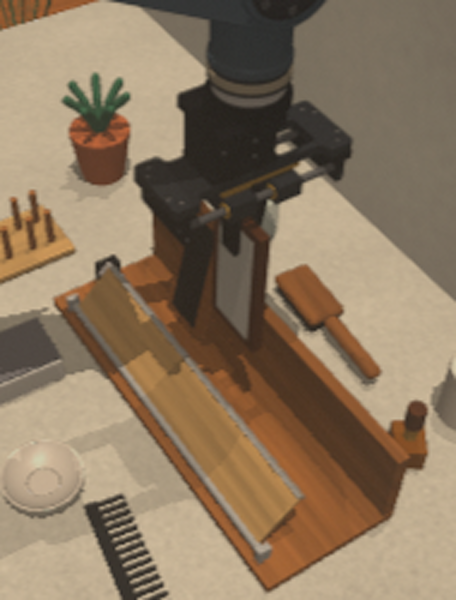

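Call:
play_rows(
  series=[
    {"tx": 0, "ty": 0, "tz": -0.035, "turn": 0},
    {"tx": 0, "ty": 0, "tz": -0.035, "turn": 0},
    {"tx": 0, "ty": 0, "tz": -0.025, "turn": 0},
    {"tx": 0, "ty": 0, "tz": -0.012, "turn": 0},
    {"tx": 0, "ty": 0, "tz": -0.006, "turn": 0},
    {"tx": 0, "ty": 0, "tz": -0.004, "turn": 0},
    {"tx": 0, "ty": 0, "tz": 0, "turn": 0},
    {"tx": 0, "ty": 0, "tz": 0, "turn": 0},
  ],
)

```text
time_s: 31.85
position: [0.6387, 0.0033, 0.2049]
tcp_rot: [[1.0, 0.014, 0.002], [0.014, -1.0, -0.0], [0.002, 0.0, -1.0]]
force: [-0.4, 0.1, -1.6]
opening: 0.138
```

Call:
play_rows(
  series=[
    {"tx": 0, "ty": 0, "tz": -0.0015, "turn": 0},
    {"tx": 0, "ty": 0, "tz": -0.0015, "turn": 0},
    {"tx": 0, "ty": 0, "tz": 0, "turn": 0},
  ],
)

```text
time_s: 32.15
position: [0.6383, 0.0033, 0.2016]
tcp_rot: [[1.0, 0.013, 0.001], [0.013, -1.0, -0.0], [0.001, 0.0, -1.0]]
force: [0.0, 0.1, -0.7]
opening: 0.135
```

Call:
play_rows(
  series=[
    {"tx": 0, "ty": 0, "tz": -0.001, "turn": 0},
    {"tx": 0, "ty": 0, "tz": 0, "turn": 0},
    {"tx": 0, "ty": 0, "tz": 0, "turn": 0},
    {"tx": 0, "ty": 0, "tz": 0, "turn": 0},
    {"tx": 0, "ty": 0, "tz": 0, "turn": 0},
    {"tx": 0, "ty": 0, "tz": 0, "turn": 0},
  ],
  gripper=0.4,
)

```text
time_s: 32.75
position: [0.6381, 0.0034, 0.2006]
tcp_rot: [[1.0, 0.013, 0.0], [0.013, -1.0, -0.0], [0.0, 0.0, -1.0]]
force: [-0.6, 0.1, 0.5]
opening: 0.395
```

Call:
play_rows(
  series=[
    {"tx": 0.006, "ty": 0, "tz": 0, "turn": 0},
    {"tx": 0.006, "ty": 0, "tz": 0, "turn": 0},
    {"tx": 0.005, "ty": 0, "tz": 0, "turn": 0},
    {"tx": 0.005, "ty": 0, "tz": 0, "turn": 0},
    {"tx": 0.005, "ty": 0, "tz": 0, "turn": 0},
    {"tx": 0.005, "ty": 0, "tz": 0, "turn": 0},
    {"tx": 0.005, "ty": 0, "tz": 0, "turn": 0},
    {"tx": 0.003, "ty": 0, "tz": 0, "turn": 0},
    {"tx": 0, "ty": 0, "tz": 0, "turn": 0},
  ],
)

```text
time_s: 33.65
position: [0.6704, 0.0033, 0.2005]
tcp_rot: [[1.0, 0.014, 0.0], [0.014, -1.0, -0.0], [0.0, 0.0, -1.0]]
force: [-0.6, -0.3, -0.4]
opening: 0.399
```

```bash
python3 z.py 11 side
```

```text
(no output)
```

View pics/siz11.png

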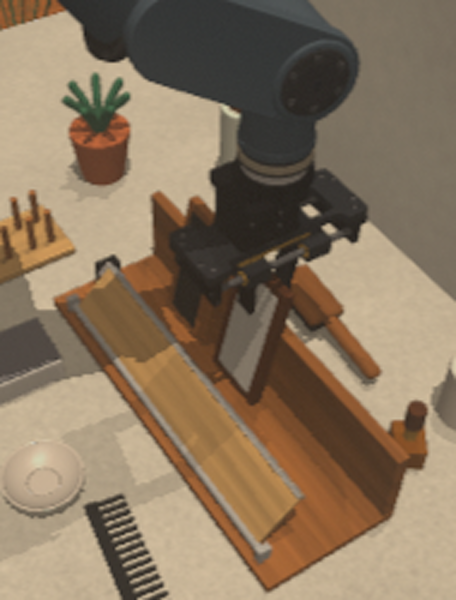

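Call:
play_rows(
  series=[
    {"tx": -0.004, "ty": 0, "tz": 0.004, "turn": 0},
    {"tx": 0, "ty": 0, "tz": 0.015, "turn": 0},
    {"tx": 0, "ty": 0, "tz": 0.03, "turn": 0},
    {"tx": 0, "ty": 0, "tz": 0.05, "turn": 0},
    {"tx": 0, "ty": 0, "tz": 0.03, "turn": 0},
    {"tx": -0.0372, "ty": 0.0422, "tz": 0, "turn": 0},
    {"tx": -0.0372, "ty": 0.0422, "tz": 0, "turn": 0},
    {"tx": -0.0372, "ty": 0.0422, "tz": 0, "turn": 0},
    {"tx": -0.0372, "ty": 0.0422, "tz": 0, "turn": 0},
    {"tx": -0.0372, "ty": 0.0422, "tz": 0, "turn": 0},
  ],
)

```text
time_s: 34.7
position: [0.5167, 0.1732, 0.305]
tcp_rot: [[1.0, 0.013, 0.002], [0.013, -1.0, 0.0], [0.002, -0.0, -1.0]]
force: [0.3, 0.6, 0.1]
opening: 0.403
```

Call:
play_rows(
  series=[
    {"tx": -0.0372, "ty": 0.0422, "tz": 0, "turn": 0.005},
    {"tx": -0.0372, "ty": 0.0422, "tz": 0, "turn": 0.005},
    {"tx": -0.0372, "ty": 0.0422, "tz": 0, "turn": 0.005},
    {"tx": -0.0372, "ty": 0.0422, "tz": 0, "turn": 0},
    {"tx": -0.0372, "ty": 0.0422, "tz": 0, "turn": 0},
    {"tx": 0, "ty": 0, "tz": 0, "turn": 0},
    {"tx": 0, "ty": 0, "tz": 0, "turn": 0},
    {"tx": 0, "ty": 0, "tz": 0, "turn": 0},
  ],
  gripper=0.6,
)

```text
time_s: 35.5
position: [0.37, 0.3406, 0.3044]
tcp_rot: [[1.0, 0.029, 0.002], [0.029, -1.0, 0.0], [0.002, -0.0, -1.0]]
force: [-0.8, 0.7, -0.4]
opening: 0.604
```

```bash
python3 snap.py 12 wrist scene; python3 z.py 12 side
```

```text
(no output)
```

View pics/wrist_12.png

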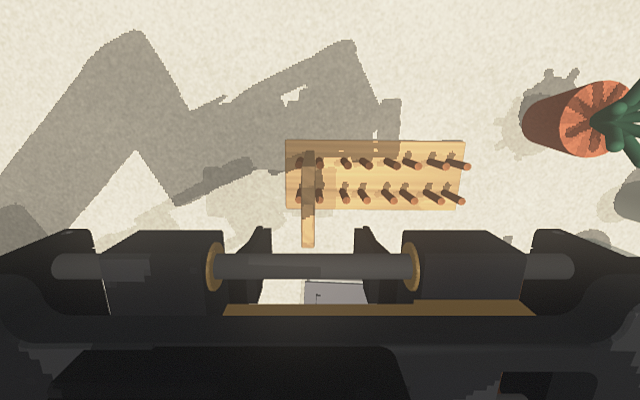

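View pics/scene_12.png

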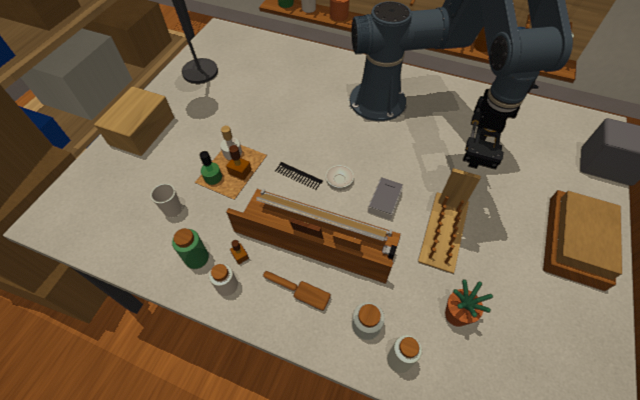

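View pics/siz12.png

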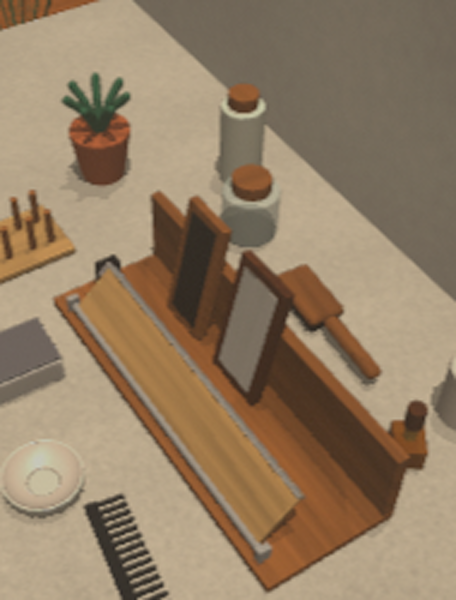

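Call:
play_rows(
  series=[
    {"tx": -0.001, "ty": 0, "tz": -0.055, "turn": 0},
    {"tx": 0, "ty": 0, "tz": -0.05, "turn": 0},
    {"tx": 0, "ty": 0, "tz": -0.03, "turn": 0},
    {"tx": 0, "ty": 0, "tz": 0, "turn": 0},
    {"tx": 0, "ty": 0, "tz": 0, "turn": 0},
  ],
)

```text
time_s: 36.15
position: [0.3693, 0.3406, 0.1958]
tcp_rot: [[1.0, 0.028, -0.0], [0.028, -1.0, -0.0], [-0.0, 0.0, -1.0]]
force: [0.5, 0.2, 0.1]
opening: 0.599
```

Call:
play_rows(
  series=[
    {"tx": 0, "ty": 0, "tz": 0, "turn": 0},
    {"tx": 0, "ty": 0, "tz": 0, "turn": 0},
    {"tx": 0, "ty": 0, "tz": 0, "turn": 0},
    {"tx": 0, "ty": 0, "tz": 0, "turn": 0},
    {"tx": 0, "ty": 0, "tz": 0, "turn": 0},
    {"tx": 0, "ty": 0, "tz": 0, "turn": 0},
    {"tx": 0, "ty": 0, "tz": 0, "turn": 0},
    {"tx": 0, "ty": 0, "tz": 0, "turn": 0},
    {"tx": 0, "ty": 0, "tz": 0, "turn": 0},
    {"tx": 0, "ty": 0, "tz": 0, "turn": 0},
  ],
  gripper=0,
)

```text
time_s: 37.15
position: [0.3682, 0.341, 0.1958]
tcp_rot: [[1.0, 0.029, -0.001], [0.029, -1.0, 0.0], [-0.001, -0.0, -1.0]]
force: [-2.1, 0.6, 3.2]
opening: 0.134
```

Call:
play_rows(
  series=[
    {"tx": 0, "ty": 0, "tz": 0.03, "turn": 0},
    {"tx": 0, "ty": 0, "tz": 0.055, "turn": 0},
    {"tx": 0, "ty": 0, "tz": 0.055, "turn": 0},
    {"tx": 0, "ty": 0, "tz": 0.05, "turn": 0},
    {"tx": 0.0141, "ty": -0.0233, "tz": 0.02, "turn": -0.005},
    {"tx": 0.0282, "ty": -0.0466, "tz": 0, "turn": -0.005},
    {"tx": 0.0282, "ty": -0.0466, "tz": 0, "turn": -0.005},
    {"tx": 0.0282, "ty": -0.0466, "tz": 0, "turn": 0},
    {"tx": 0.0282, "ty": -0.0466, "tz": 0, "turn": 0},
    {"tx": 0.0282, "ty": -0.0466, "tz": 0, "turn": 0},
  ],
)

```text
time_s: 38.15
position: [0.493, 0.1341, 0.363]
tcp_rot: [[1.0, 0.013, -0.001], [0.013, -1.0, -0.001], [-0.001, 0.001, -1.0]]
force: [0.3, 1.0, -2.5]
opening: 0.137
```

Call:
play_rows(
  series=[
    {"tx": 0.0282, "ty": -0.0466, "tz": 0, "turn": 0},
    {"tx": 0.0282, "ty": -0.0466, "tz": 0, "turn": 0},
    {"tx": 0.0282, "ty": -0.0466, "tz": 0, "turn": 0},
    {"tx": 0.0282, "ty": -0.0466, "tz": 0, "turn": 0},
    {"tx": 0.0282, "ty": -0.0466, "tz": 0, "turn": 0},
    {"tx": 0.0282, "ty": -0.0466, "tz": 0, "turn": 0},
    {"tx": 0.0141, "ty": -0.0233, "tz": 0, "turn": 0},
    {"tx": 0, "ty": 0, "tz": -0.03, "turn": 0},
    {"tx": 0, "ty": 0, "tz": -0.05, "turn": 0},
    {"tx": 0, "ty": 0, "tz": 0, "turn": 0},
  ],
)

```text
time_s: 39.15
position: [0.6354, -0.1059, 0.2927]
tcp_rot: [[1.0, 0.013, -0.015], [0.013, -1.0, 0.005], [-0.015, -0.005, -1.0]]
force: [-0.6, -0.3, -3.8]
opening: 0.136
```

```bash
python3 z.py 13 side
```

```text
(no output)
```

View pics/siz13.png

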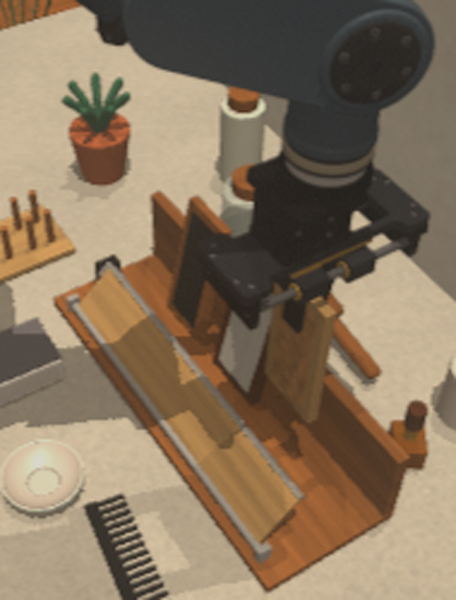

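Call:
play_rows(
  series=[
    {"tx": 0, "ty": 0, "tz": -0.035, "turn": 0},
    {"tx": 0, "ty": 0, "tz": -0.035, "turn": 0},
    {"tx": 0, "ty": 0, "tz": -0.025, "turn": 0},
    {"tx": 0, "ty": 0, "tz": -0.015, "turn": 0},
    {"tx": 0, "ty": 0, "tz": -0.01, "turn": 0},
    {"tx": 0, "ty": 0, "tz": -0.006, "turn": 0},
    {"tx": 0, "ty": 0, "tz": 0, "turn": 0},
    {"tx": 0, "ty": 0, "tz": 0, "turn": 0},
  ],
)

```text
time_s: 40.0
position: [0.6398, -0.1066, 0.2]
tcp_rot: [[1.0, 0.014, 0.002], [0.014, -1.0, -0.001], [0.002, 0.001, -1.0]]
force: [-0.0, 0.4, -1.9]
opening: 0.131
```

Call:
play_rows(
  series=[
    {"tx": 0, "ty": 0, "tz": -0.002, "turn": 0},
    {"tx": 0, "ty": 0, "tz": -0.0015, "turn": 0},
    {"tx": 0, "ty": 0, "tz": 0, "turn": 0},
  ],
)

```text
time_s: 40.3
position: [0.6391, -0.1064, 0.1963]
tcp_rot: [[1.0, 0.013, 0.0], [0.013, -1.0, -0.0], [0.0, 0.0, -1.0]]
force: [-0.2, 0.1, -1.6]
opening: 0.134
```

Call:
play_rows(
  series=[
    {"tx": 0, "ty": 0, "tz": -0.0012, "turn": 0},
    {"tx": 0, "ty": 0, "tz": 0, "turn": 0},
    {"tx": 0, "ty": 0, "tz": 0, "turn": 0},
    {"tx": 0, "ty": 0, "tz": 0, "turn": 0},
    {"tx": 0, "ty": 0, "tz": 0, "turn": 0},
    {"tx": 0, "ty": 0, "tz": 0, "turn": 0},
  ],
  gripper=0.4,
)

```text
time_s: 40.9
position: [0.6392, -0.1064, 0.1953]
tcp_rot: [[1.0, 0.013, 0.0], [0.013, -1.0, -0.0], [0.0, 0.0, -1.0]]
force: [0.3, -0.1, -0.4]
opening: 0.398
```

Call:
play_rows(
  series=[
    {"tx": 0.006, "ty": 0, "tz": 0, "turn": 0},
    {"tx": 0.006, "ty": 0, "tz": 0, "turn": 0},
    {"tx": 0.005, "ty": 0, "tz": 0, "turn": 0},
    {"tx": 0.005, "ty": 0, "tz": 0, "turn": 0},
    {"tx": 0.005, "ty": 0, "tz": 0, "turn": 0},
    {"tx": 0.005, "ty": 0, "tz": 0, "turn": 0},
    {"tx": 0.005, "ty": 0, "tz": 0, "turn": 0},
    {"tx": 0.003, "ty": 0, "tz": 0, "turn": 0},
    {"tx": 0, "ty": 0, "tz": 0, "turn": 0},
  ],
)

```text
time_s: 41.8
position: [0.6715, -0.1064, 0.1951]
tcp_rot: [[1.0, 0.014, 0.0], [0.014, -1.0, -0.0], [0.0, 0.0, -1.0]]
force: [0.6, -0.2, 0.9]
opening: 0.397
```

Call:
play_rows(
  series=[
    {"tx": -0.004, "ty": 0, "tz": 0.004, "turn": 0},
    {"tx": 0, "ty": 0, "tz": 0.015, "turn": 0},
    {"tx": 0, "ty": 0, "tz": 0.03, "turn": 0},
    {"tx": 0, "ty": 0, "tz": 0.05, "turn": 0},
    {"tx": 0, "ty": 0, "tz": 0.03, "turn": 0},
    {"tx": -0.05, "ty": 0, "tz": 0, "turn": 0},
    {"tx": -0.05, "ty": 0, "tz": 0, "turn": 0},
    {"tx": -0.05, "ty": 0, "tz": 0, "turn": 0},
    {"tx": 0, "ty": 0, "tz": 0, "turn": 0},
  ],
)

```text
time_s: 42.7
position: [0.5416, -0.1048, 0.2986]
tcp_rot: [[1.0, 0.013, -0.007], [0.013, -1.0, 0.002], [-0.007, -0.003, -1.0]]
force: [0.4, 0.9, 0.1]
opening: 0.399
```

```bash
python3 z.py 14 side scene
```

```text
(no output)
```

View pics/siz14.png

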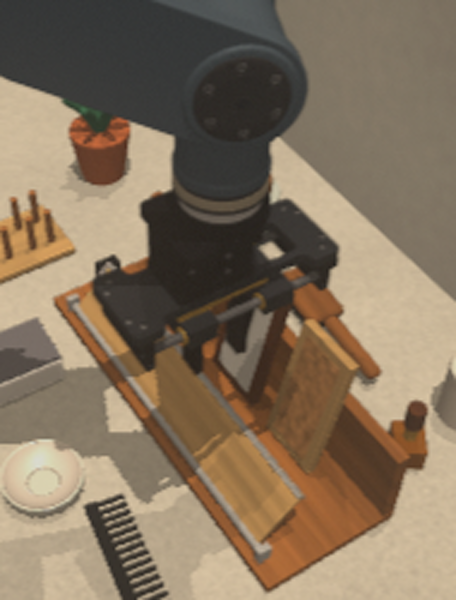

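View pics/scz14.png

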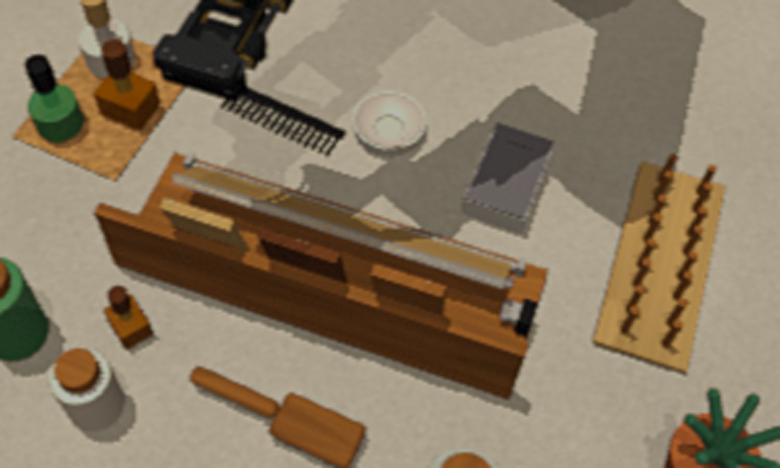

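Run:
```python
from h import *; from ov import W
p=np.load("siL.npy",allow_pickle=True).item();L=np.load("poses.npy")[0]
for t in(.5,.6,.7,.8,.9,1.0):
    print(t,(proj(p,W(L,[[-.065+.07*np.cos(t),-.19,.02+.07*np.sin(t)],[-.065,-.19,.02]]))).round(1).tolist())
```

```text
0.5 [[367.8, 267.6], [345.6, 286.9]]
0.6 [[366.7, 267.0], [345.6, 286.9]]
0.7 [[365.5, 266.5], [345.6, 286.9]]
0.8 [[364.0, 266.3], [345.6, 286.9]]
0.9 [[362.3, 266.3], [345.6, 286.9]]
1.0 [[360.4, 266.5], [345.6, 286.9]]
```

Call:
play_rows(
  series=[
    {"tx": 0, "ty": 0.0137, "tz": 0, "turn": 0.14},
    {"tx": 0, "ty": 0.0137, "tz": 0, "turn": 0.14},
    {"tx": 0, "ty": 0.0137, "tz": 0, "turn": 0.14},
    {"tx": 0, "ty": 0.0137, "tz": 0, "turn": 0.14},
    {"tx": 0, "ty": 0.0137, "tz": 0, "turn": 0.14},
    {"tx": 0, "ty": 0.0137, "tz": 0, "turn": 0.14},
    {"tx": 0, "ty": 0.0137, "tz": 0, "turn": 0.14},
    {"tx": 0, "ty": 0.0137, "tz": 0, "turn": 0.14},
    {"tx": 0, "ty": 0.0137, "tz": 0, "turn": 0.14},
    {"tx": 0, "ty": 0.0137, "tz": 0, "turn": 0.14},
  ],
  gripper=0,
)

```text
time_s: 43.8
position: [0.5502, 0.0036, 0.2992]
tcp_rot: [[0.085, 0.996, 0.003], [0.996, -0.085, -0.001], [-0.0, 0.003, -1.0]]
force: [-0.3, 0.1, -0.2]
opening: 0.008
```

Call:
play_rows(
  series=[
    {"tx": 0.01, "ty": 0, "tz": 0, "turn": 0.1},
    {"tx": 0.01, "ty": 0, "tz": -0.04, "turn": 0},
    {"tx": 0, "ty": 0, "tz": -0.05, "turn": 0},
    {"tx": 0, "ty": 0, "tz": -0.05, "turn": 0},
    {"tx": 0, "ty": 0, "tz": -0.03, "turn": 0},
    {"tx": 0, "ty": 0, "tz": 0, "turn": 0},
    {"tx": 0, "ty": 0, "tz": 0, "turn": 0},
  ],
)

```text
time_s: 44.5
position: [0.5657, 0.0031, 0.1627]
tcp_rot: [[-0.014, 1.0, 0.002], [1.0, 0.014, -0.0], [-0.0, 0.002, -1.0]]
force: [1.0, 0.3, 0.5]
opening: 0.002
```

```bash
python3 z.py 15 side scene
```

```text
(no output)
```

View pics/siz15.png

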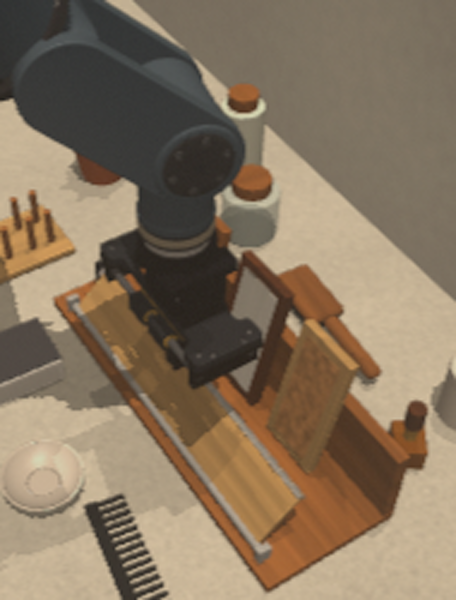

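View pics/scz15.png

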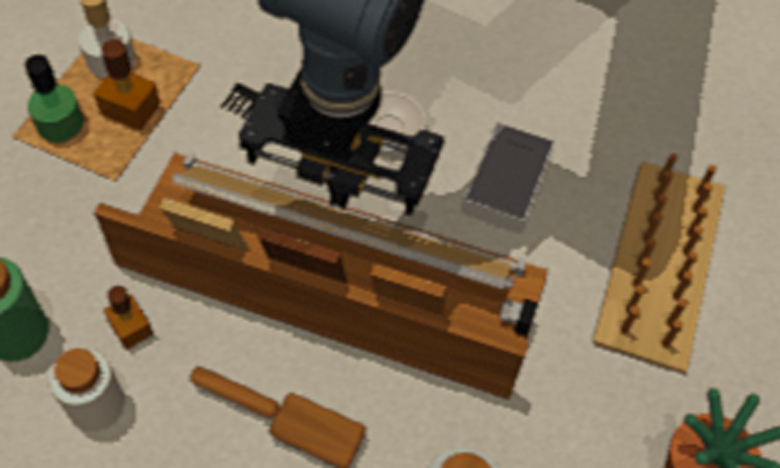

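Call:
play_rows(
  series=[
    {"tx": 0, "ty": 0, "tz": -0.025, "turn": 0},
    {"tx": 0, "ty": 0, "tz": -0.02, "turn": 0},
    {"tx": 0.004, "ty": 0, "tz": -0.01, "turn": 0},
    {"tx": 0.005, "ty": 0, "tz": -0.01, "turn": 0},
    {"tx": 0.004, "ty": 0, "tz": -0.008, "turn": 0},
    {"tx": 0.003, "ty": 0, "tz": -0.006, "turn": 0},
    {"tx": 0, "ty": 0, "tz": 0, "turn": 0},
  ],
)

```text
time_s: 45.3
position: [0.5772, 0.0032, 0.0989]
tcp_rot: [[-0.014, 1.0, 0.001], [1.0, 0.014, -0.0], [-0.0, 0.001, -1.0]]
force: [-0.2, -0.1, -0.3]
opening: 0.002
```

Call:
play_rows(
  series=[
    {"tx": 0.002, "ty": 0, "tz": -0.004, "turn": 0},
    {"tx": 0.001, "ty": 0, "tz": -0.003, "turn": 0},
    {"tx": 0, "ty": 0, "tz": -0.002, "turn": 0},
    {"tx": 0, "ty": 0, "tz": 0, "turn": 0},
  ],
)

```text
time_s: 45.7
position: [0.5796, 0.0031, 0.0931]
tcp_rot: [[-0.014, 1.0, 0.001], [1.0, 0.014, -0.0], [-0.0, 0.001, -1.0]]
force: [-1.9, 0.9, 6.9]
opening: 0.006
```

```bash
python3 z.py 16 side
```

```text
(no output)
```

View pics/siz16.png

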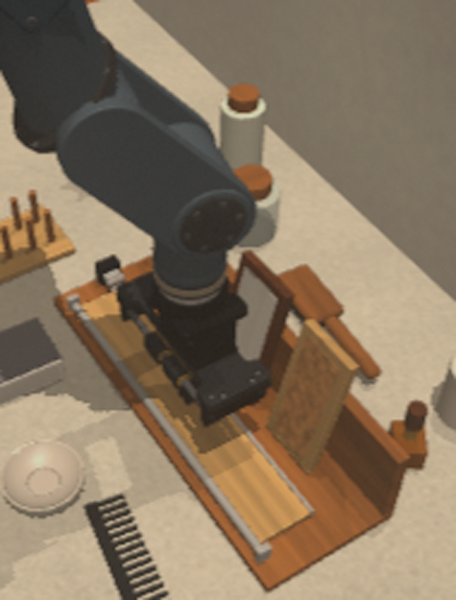

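Guard is almost flat at 6.9 N; press on in small steps.

Call:
play_rows(
  series=[
    {"tx": 0, "ty": 0, "tz": -0.002, "turn": 0},
    {"tx": 0, "ty": 0, "tz": -0.001, "turn": 0},
    {"tx": 0, "ty": 0, "tz": 0, "turn": 0},
  ],
)

```text
time_s: 46.05
position: [0.5796, 0.0032, 0.0929]
tcp_rot: [[-0.014, 1.0, 0.002], [1.0, 0.014, -0.001], [-0.001, 0.002, -1.0]]
force: [-5.4, 0.6, 22.3]
opening: 0.006
```

Call:
play_rows(
  series=[
    {"tx": 0, "ty": 0, "tz": -0.001, "turn": 0},
    {"tx": 0, "ty": 0, "tz": 0, "turn": 0},
  ],
)

```text
time_s: 46.25
position: [0.5796, 0.0032, 0.0928]
tcp_rot: [[-0.014, 1.0, 0.002], [1.0, 0.014, -0.001], [-0.001, 0.002, -1.0]]
force: [-7.8, 0.4, 26.8]
opening: 0.005
```

Call:
play_rows(
  series=[
    {"tx": 0, "ty": 0, "tz": 0.005, "turn": 0},
    {"tx": 0, "ty": 0, "tz": 0.02, "turn": 0},
    {"tx": 0, "ty": 0, "tz": 0.04, "turn": 0},
    {"tx": -0.02, "ty": 0, "tz": 0.05, "turn": 0},
    {"tx": -0.03, "ty": 0.02, "tz": 0.05, "turn": 0},
    {"tx": -0.03, "ty": 0.05, "tz": 0.02, "turn": 0},
    {"tx": -0.03, "ty": 0.05, "tz": 0, "turn": 0},
    {"tx": -0.03, "ty": 0.05, "tz": 0, "turn": 0},
    {"tx": -0.02, "ty": 0.05, "tz": 0, "turn": 0},
    {"tx": 0, "ty": 0.05, "tz": 0, "turn": 0},
  ],
)

```text
time_s: 47.25
position: [0.4484, 0.2205, 0.2367]
tcp_rot: [[-0.014, 1.0, -0.002], [1.0, 0.014, -0.0], [-0.0, -0.002, -1.0]]
force: [1.1, 0.2, 0.7]
opening: 0.003
```

Call:
play_rows(
  series=[
    {"tx": 0, "ty": 0.05, "tz": 0, "turn": 0},
    {"tx": 0, "ty": 0.05, "tz": 0, "turn": 0},
    {"tx": 0, "ty": 0.05, "tz": 0, "turn": 0},
    {"tx": 0, "ty": 0, "tz": 0, "turn": 0},
    {"tx": 0, "ty": 0, "tz": 0, "turn": 0},
    {"tx": 0, "ty": 0, "tz": 0, "turn": 0},
  ],
)

```text
time_s: 47.85
position: [0.451, 0.3383, 0.2365]
tcp_rot: [[-0.013, 1.0, -0.001], [1.0, 0.013, -0.001], [-0.001, -0.001, -1.0]]
force: [0.1, 0.4, -0.1]
opening: 0.006
```

```bash
python3 z.py 17 side scene; python3 snap.py 17 side scene
```

```text
(no output)
```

View pics/siz17.png

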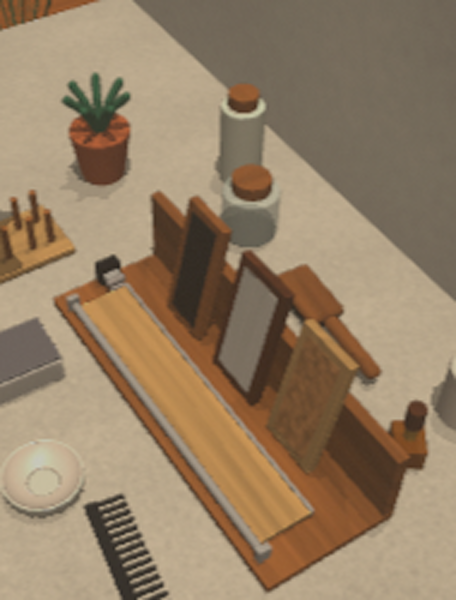

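View pics/scz17.png

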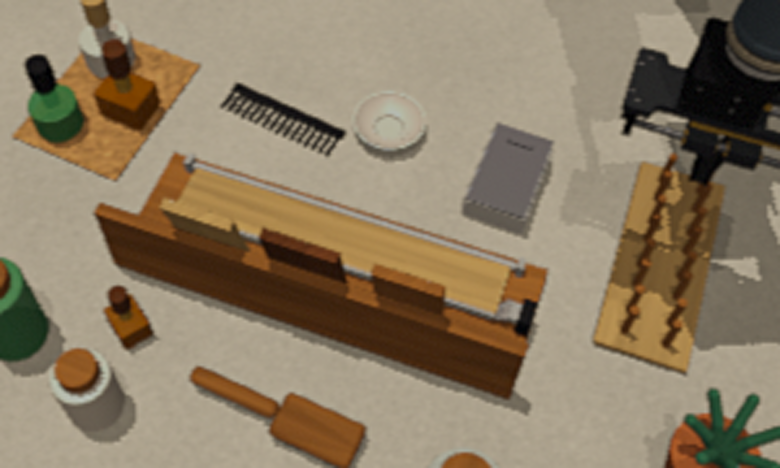

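View pics/side_17.png

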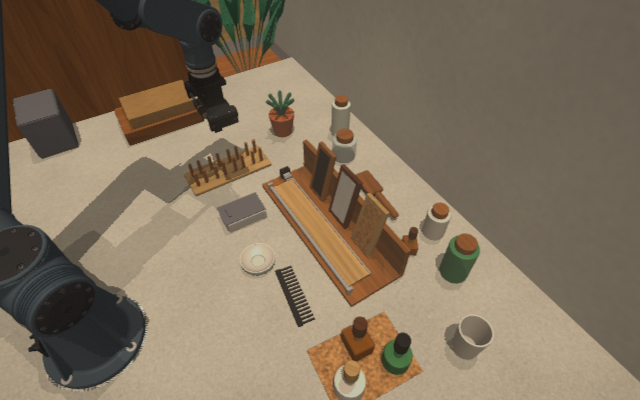

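Run:
```python
from h import *; from ov import W,box,draw
import cv2
S=vision.capture("scene");D=vision.capture("side");L,M,R=np.load("poses.npy")
from scipy.spatial.transform import Rotation as Ro
for n,p,o,e in(("s",S,(190,110),(400,250)),("d",D,(280,130),(430,400))):
    f=3 if n=="s" else 2.2
    im=cv2.resize(p["pixels"][o[1]:e[1],o[0]:e[0]],None,fx=f,fy=f,interpolation=cv2.INTER_CUBIC)
    for px_,py,r in((.539,-.3804,.03),(.4858,-.3097,.03),(.423,-.373,.032)):
        a=np.linspace(0,6.3,40); u=(proj(p,np.c_[px_+.015*np.cos(a),py+.015*np.sin(a),0*a+.119])-o+.5)*f
        cv2.polylines(im,[u.astype(int)],True,(255,255,0),1)
    draw(im,p,M,box(-.095,.095,-.07,.07,.004,.004),(0,255,0),f,np.array(o))
    for x,y,w,h in((.0365,.11,.07,.16),(.038,0,.08,.16),(.0375,-.11,.075,.155)):
        t=np.arctan2(.065-x-.006,.1); B,E=box(-.006,.006,-w/2,w/2,0,h); 
        c,s=np.cos(t),np.sin(t); B=np.c_[x+c*B[:,0]+s*B[:,2],y+B[:,1],.0135+c*B[:,2]-s*B[:,0]]
        draw(im,p,L,(B,E),(0,255,255),f,np.array(o))
    cv2.imwrite(f"pics/chk{n}.png",im)
```

```text
(no output)
```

View pics/chks.png

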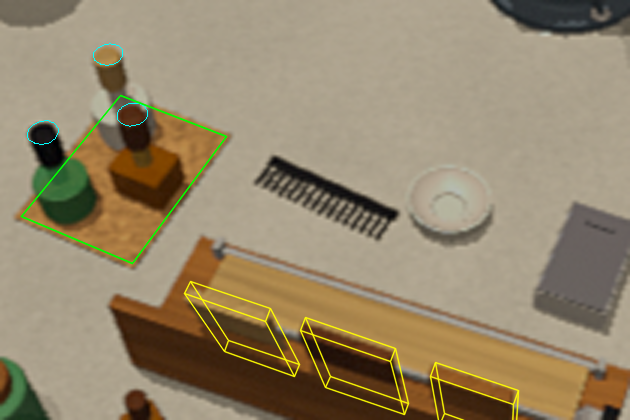

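View pics/chkd.png

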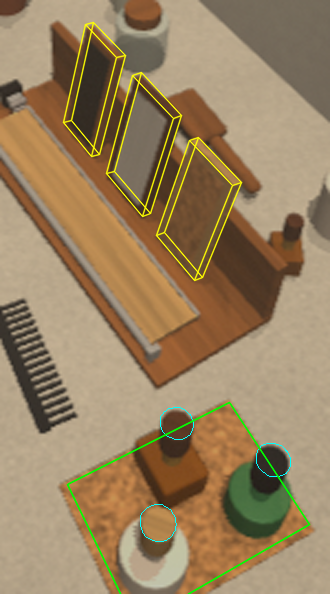

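Call:
play_rows(
  series=[
    {"tx": 0, "ty": 0, "tz": 0.02, "turn": 0},
    {"tx": 0, "ty": 0, "tz": 0, "turn": 0},
    {"tx": 0, "ty": 0, "tz": 0, "turn": 0},
    {"tx": 0, "ty": 0, "tz": 0, "turn": 0},
    {"tx": 0, "ty": 0, "tz": 0, "turn": 0},
    {"tx": 0, "ty": 0, "tz": 0, "turn": 0},
    {"tx": 0, "ty": 0, "tz": 0, "turn": 0},
    {"tx": 0, "ty": 0, "tz": 0, "turn": 0},
    {"tx": 0, "ty": 0, "tz": 0, "turn": 0},
    {"tx": 0, "ty": 0, "tz": 0, "turn": 0},
  ],
)

```text
time_s: 49.15
position: [0.4512, 0.3392, 0.2528]
tcp_rot: [[-0.013, 1.0, 0.0], [1.0, 0.013, -0.0], [-0.0, 0.0, -1.0]]
force: [0.2, 1.0, -0.4]
opening: 0.004
```

Call:
play_rows(
  series=[
    {"tx": 0, "ty": 0, "tz": 0, "turn": 0},
    {"tx": 0, "ty": 0, "tz": 0, "turn": 0},
    {"tx": 0, "ty": 0, "tz": 0, "turn": 0},
    {"tx": 0, "ty": 0, "tz": 0, "turn": 0},
    {"tx": 0, "ty": 0, "tz": 0, "turn": 0},
    {"tx": 0, "ty": 0, "tz": 0, "turn": 0},
    {"tx": 0, "ty": 0, "tz": 0, "turn": 0},
    {"tx": 0, "ty": 0, "tz": 0, "turn": 0},
    {"tx": 0, "ty": 0, "tz": 0, "turn": 0},
    {"tx": 0, "ty": 0, "tz": 0, "turn": 0},
  ],
)

```text
time_s: 50.15
position: [0.4512, 0.3392, 0.2528]
tcp_rot: [[-0.013, 1.0, 0.0], [1.0, 0.013, 0.0], [0.0, 0.0, -1.0]]
force: [0.7, -0.1, -0.1]
opening: 0.003
```

```bash
python3 snap.py 18 scene side
```

```text
(no output)
```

View pics/side_18.png

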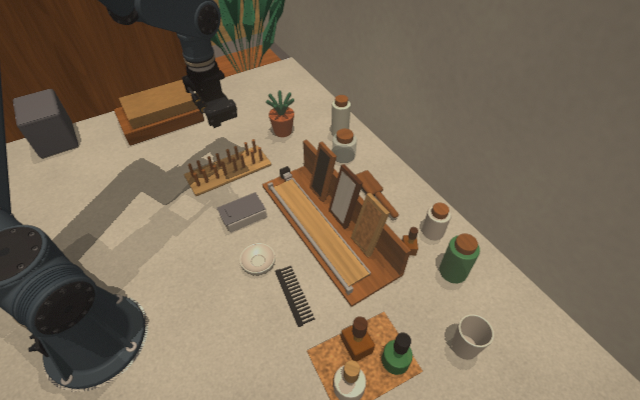

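View pics/scene_18.png

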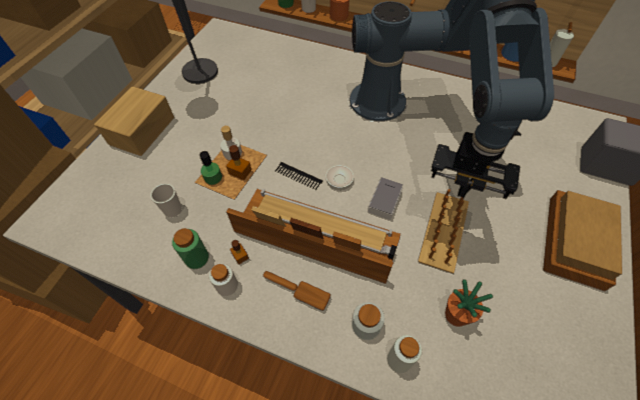

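Everything is in place and unchanged: three panels lean (side px 320–375, 170–225), the guard is flat, and the bottles and jar stand on the mat.

```bash
python3 -c "
from rig import bot
print(bot.hand_in())"
```

```text
the job is handed in; nothing more can be done
None
```

I moved the tonic bottle, cologne bottle and powder jar upright onto the cork mat. The three panels present (slate, mirror and corkboard; no picture frame was in the rack) now lean against the backboard. I then pressed the foot guard shut with up to about 27 N and handed the job in at about 50 s; no verdict was reported.

- **Guard:** the last pictures, taken after I let go, show it staying flat with the catch over it.
- **Panels:** in the side view they match a model leaning about 0.2 rad with the foot about 27 mm before the backboard. In the scene view the panels looked about a pixel off that model.
- **Bottles, jar and bystanders:** the bottles and jar stand well inside the mat where I placed them. I saw no bystander move and none of the bottles or the jar knocked aside.
- **Arm:** it stood clear of everything, with no contact force.

No check failed. The panel and guard angles were judged only from pictures.

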